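Set the photometer carriage and relatch its push-latch cover

ROBOT

A 6-joint arm with a two-finger parallel gripper is mounted at the origin on a cart in front of the work surface, level with it; the furniture and walls round the work are solid. World frame = base frame: x ahead of the robot, y to its left, z up, the work surface at z = 0. Lengths are in m, angles in rad, forces in N, time in s.
With the tool pointing down it reaches from about 0.225 to 0.875 m from the base axis. Payload 3.4 kg.
Tool frame: the origin (TCP) lies on the centre line of the jaws, within the pads' length; the fingertips stand 17 mm ahead of it and the grasp point (between the pads) lies 2 mm behind it (manip.finger_overhang is the distance from the TCP to the fingertips, in m); y points along the fingers, x is the direction in which the jaws open and shut, and the axes are right-handed (so a half turn about y gives the same grasp; the last joint's range is limited). The gripper opens to 85 mm and grips with 20 to 120 N. Pads are 22 mm wide; open, the fingers measure 114 mm over their backs; the gripper's body (76 mm by 85 mm) begins 54 mm behind the grasp point. The pads swing forward as they close: fully open they stand 13 mm farther back than shut.
Start: joints at [-1.29, 0.276, 1.505, -0, 1.361, -0.121], TCP at [0.225, -0.529, 0.248] pointing down, gripper open.
Joint ranges: [-2.89, 2.89], [-0.75, 2.08], [0.22, 2.7], [-1.18, 4.32], [0.11, 2.71], [-2.7, 2.7]. Speed limits (rad/s): [2.57, 2.57, 3.14, 3.14, 3.14, 3.14].

INTERFACE

Orientations are given as a unit quaternion [w, x, y, z].
In Python, from rig import manip gives the robot as it stands.
- The arm moves only by the tool arm_command, never from a script. Its argument "commands" is a list of rows, each a list of 3 entries, a list of its own where there are three numbers: the finger opening in cm, from 0 to 8.54, then the shift along the world's x, y, z in cm, then the turn about the world's z in rad. A call has 1 to 12 rows; each row shifts and turns the commanded pose from where the row before left it; what a row does not reach is not made up. A row lasts 1/10 s, in which the tool goes at most 50 mm and 8.59 degrees, less where a joint would pass 70% of its speed; a pose out of reach is approached as far as the arm can. A call with a gripper value outside its range is refused whole. The fingers move at their own pace and stop on an object; "grip_force" is the grip in N (left out, the last holds). Time passes only in rows, so rows that do not move let the fingers close. It gives the time, the measured TCP pose, the force and the opening at its end, in the units of the state.
- manip.get_state(): the state, without advancing time (a new reading comes with each control period).
- manip.get_image(name): name is "scene" or "top" or "wrist"; returns a dict with "pixels" (480x640x3 uint8, red, green, blue), "range_z" (480x640 float32, m along the optical axis (not along the pixel's ray), 0 where there is no reading), "intrinsics" (3x3 intrinsics, pixels), "k1" (the pictures are not rectified: a ray, as slopes to the right and down, at radius r is drawn at 1 + k1 r^2 times it, then the intrinsics apply), "R" (3x3) and "t" (3): a world point X has camera coordinates R X + t. Camera axes: x right, y down, z forward; pixel columns grow to the right and rows downward; lengths in m; the calibration is good to about 2 mm. A picture is of the moment at which its call begins.
- manip.sign_off(): hands the job in, once; it reports no verdict.
The state is a dict: "clock": time; "qpos": joint angles; "qd": joint speeds; "effort": joint torques, N m; "position": TCP position; "ee_rot": TCP orientation; "contact_force": force on the tool from outside, world axes, zero at the start; "moment": the same for the moment, N m; "width": finger opening in m.
Only numpy, scipy, OpenCV 4.12 (cv2) and the standard library are available. Lean on these libraries where they do the work, as an engineer would, in place of code of your own. Each camera call takes 0.05 s, during which the arm holds its last target.

TASK

Get the small photometer ready for a reading: press down on its push-latch cover and let go so that it pops open, push the cuvette carriage inside fully home to the left-hand end with a fingertip, then press the cover down again until it latches shut. Touch and push only: do not lift or carry anything or shove the photometer away, and leave the bottles and the timer beside it where they stand.

Things in the scene. Friction and masses are not known exactly. Their poses are not given: they have to be found in the camera images.
- reader: Loose white table-top photometer, 2.6 kg. Origin on the bench beneath it; x away from the robot, y to its left, z up. In mm: footprint x -75..60, y -92..92; front deck (display, three dummy keys) x -75..-30, z 44; behind it a chamber open upward, inside x -8..32, y -58..58, floor z 18, rim z 52, roofed by the grey cover.
- cover (a joint): Cover angle, rad: 0 latched shut, 1.35 fully open, -0.11 pressed to its stop. Push-push latch: press the shut cover to its stop (6 mm down at the thumb mark, about 4 N before the stop) and let go: a spring swings it open in about a second. Push the open cover down to the same stop and let go: it stays shut. A press well short of the stop changes nothing.
- cover_press (a point): Middle of the round thumb mark on the cover's top face, 55 mm from the hinge line and 15 mm from the front edge; moves with the cover; its z axis is the outward normal of the top face and its x axis points to the hinge.
- cover_hinge (a point): Middle of the cover's hinge line (far edge; parallel to reader y at x 38, z 62 mm); turns with the cover. The cover is a flat grey plate, 70 mm from hinge to front edge, 140 mm wide (y -70..70), 4 mm thick, 8 mm skirts; under its left front (y 43..56) hangs a 27 mm steel latch tongue. Shut, its top is at z 64 mm; fully open, the plate stands nearly upright, its free edge at about x 23, z 131 mm.
- carriage (a joint): Position of the cuvette carriage along reader y, m: 0 right-hand end, 0.050 fully home at the left-hand (+y) end. It slides with about 1 N of friction and stays where left.
- carriage_top (a point): Centre of the carriage's top face, 47 mm above the bench. The carriage is a black block 30 (x) x 28 (y) x 28 mm high (z 19..47 mm) at reader x 12 mm, and carries two clear cuvettes that stand 6 mm above its top; push its right-hand (-y) face toward +y. At the right there is always at least 36 mm free in the chamber for a fingertip.
- saline_bottle: Bystander: white bottle with a blue cap, 48 mm across, 88 mm high, left of the photometer. Origin at its foot.
- citrate_bottle: Bystander: white bottle with a green cap, 40 mm across, 75 mm high, right of the photometer. Origin at its foot.
- timer: Bystander: small white lab timer with a blue knob, 51 x 64 x 57 mm, right of the photometer and farther back. Origin at its foot.

How it is judged:
By the outcome, as a careful person would: the job done as asked, in the order asked, and still so for the second after the job is handed in, with the robot touching nothing.
It also fails if it takes over 54 s, if anything falls off the work surface, if the arm or the gripper's body presses on something with over 40 N, if the wrist force passes 120 N, or if a joint passes its speed limit or range.

## Working session

There is one attempt and no reset: what is moved stays moved. The work goes in short steps, Python scripts to look and compute and a tool call to move; the robot and the scene stay as the last step left them, time stands still between calls to the robot, and variables do not carry over. Pictures are saved under pics/ and viewed, and the job is handed in when it is done.

Besides the shell and the picture viewer there is one more tool, called after "Call:" as a command line: name --argument value ..., lists and objects as JSON in quotes. arm_command: Moves the arm, as the interface text tells. Its arguments: {"type":"object","properties":{"commands":{"type":"array"},"grip_force":{"type":"number"}},"required":["commands"]}

```bash
mkdir -p pics; cat > h.py <<'E'
import numpy as np, cv2
from rig import manip
def snap(n,f):
    im=manip.get_image(n); cv2.imwrite('pics/'+f+'.png',im['pixels'][:,:,::-1]); np.savez('pics/'+f+'.npz',**{k:im[k] for k in ['pixels','range_z','intrinsics','k1','R','t']}); return im
def ld(f): return np.load('pics/'+f+'.npz')
def w(im,u,v,z=None,plane=None):
    K=im['intrinsics']; D=np.array([float(im['k1']),0,0,0,0])
    p=cv2.undistortPoints(np.array([[[u,v]]],float),K,D)[0,0]; d=np.array([p[0],p[1],1.])
    R,t=im['R'],im['t']
    if plane is not None:
        c=-R.T@t; r=R.T@d; return c+r*(plane-c[2])/r[2]
    if z is None:
        q=im['range_z'][int(v)-1:int(v)+2,int(u)-1:int(u)+2]; z=np.median(q[q>0]) if (q>0).any() else np.nan
    return R.T@(d*z-t)
E
python3 - <<'E'
from h import *
for n in ['scene','top','wrist']:
    im=snap(n,n+'0'); print(n,im['R'].round(3).tolist(),im['t'].round(3))
s=manip.get_state(); print({k:np.round(v,3) for k,v in s.items()}, manip.finger_overhang)
E
```

```text
scene [[-0.531, -0.847, -0.008], [-0.599, 0.382, -0.703], [0.599, -0.369, -0.711]] [0.401 0.336 0.821]
top [[0.01, -1.0, 0.016], [-0.997, -0.011, -0.071], [0.071, -0.015, -0.997]] [0.089 0.576 0.958]
wrist [[0.392, -0.92, -0.001], [-0.886, -0.378, 0.267], [-0.246, -0.104, -0.964]] [-0.576 -0.036  0.379]
{'clock': np.float64(0.15), 'qpos': array([-1.29 ,  0.276,  1.506,  0.   ,  1.361, -0.121]), 'qd': array([-0.   , -0.001, -0.004,  0.001,  0.   ,  0.   ]), 'effort': array([ 3.0000e-03, -4.1714e+01, -2.4603e+01, -0.0000e+00,  8.0000e-03,
       -0.0000e+00]), 'position': array([ 0.225, -0.529,  0.248]), 'ee_rot': array([ 0.59 , -0.589,  0.391, -0.39 ]), 'contact_force': array([ 0.608,  0.104, -0.018]), 'moment': array([ 0.058, -0.002, -0.013]), 'width': np.float64(0.086)} 0.017
```

View pics/top0.png

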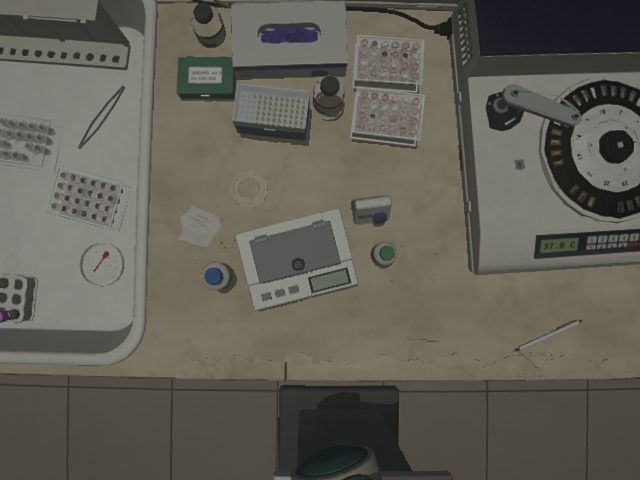

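View pics/scene0.png

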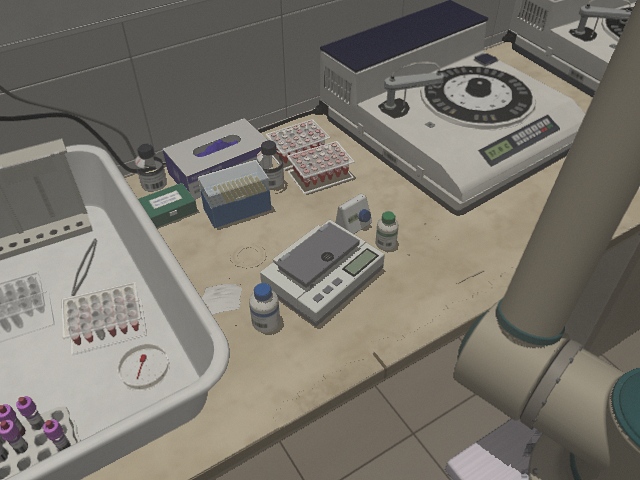

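Top view: the photometer is at about (297,258), its thumb mark near (298,264). The blue-cap bottle is at (216,276), the green-cap one at (384,253) and the timer at (372,208). I'll enlarge this area.

```bash
python3 - <<'E'
from h import *
im=ld('top0'); c=im['pixels'][190:320,190:410,::-1]; cv2.imwrite('pics/topc0.png',cv2.resize(c,None,fx=3.6,fy=3.6,interpolation=cv2.INTER_CUBIC))
print(im['intrinsics'],im['k1'])
E
```

```text
[[556.64296683   0.         311.45780397]
 [  0.         556.64296683 235.17561465]
 [  0.           0.           1.        ]] -0.08549889858421567
```

View pics/topc0.png

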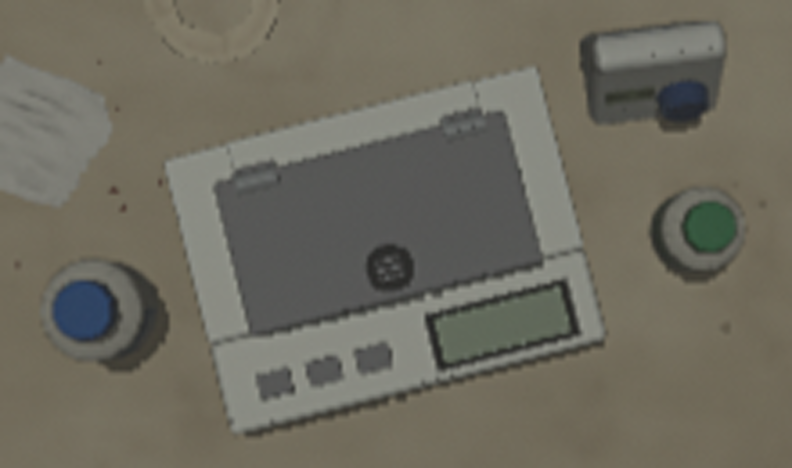

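View pics/wrist0.png

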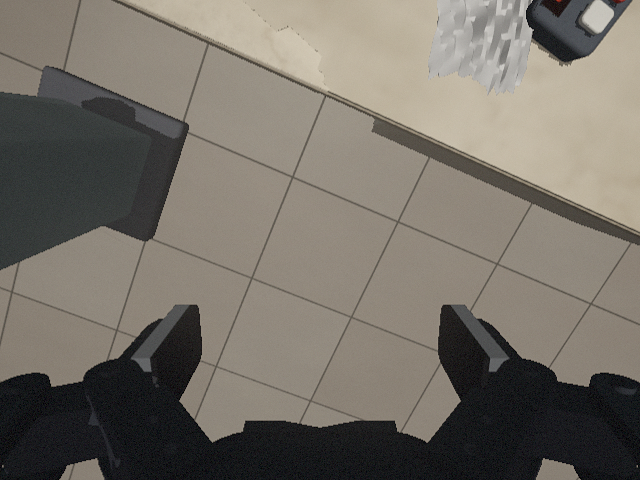

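The enlarged crop shows the cover corners at crop (217,183), (503,114), (542,264) and (250,333), and the mark at (390,267). The wrist view shows only floor and the open fingers. Next I'll measure.

```bash
python3 - <<'E'
from h import *
im=ld('top0')
f=lambda a,b:(190+(a+.5)/3.6-.5,190+(b+.5)/3.6-.5)
P={}
for n,a,b,pl in [('TL',217,183,.064),('TR',503,114,.064),('BR',542,264,.064),('BL',250,333,.064),('mark',390,267,.064),('fl',238,432,.044),('fr',604,343,.044),('bl',168,160,.052),('br',538,68,.052),('blue',85,311,.088),('green',711,227,.075),('timer',655,50,.057)]:
    u,v=f(a,b); P[n]=w(im,u,v,plane=pl); print(n,P[n].round(4),'depth',w(im,round(u),round(v)).round(4))
d=P['TL']-P['TR'];d2=P['BL']-P['BR']; print(np.linalg.norm(d),np.linalg.norm(d2),np.linalg.norm(P['TL']-P['BL']))
for q in (d,d2,P['fl']-P['fr'],P['bl']-P['br']): print(np.degrees(np.arctan2(-q[0],q[1])))
th=np.arctan2(-(d+d2)[0],(d+d2)[1]); R=np.array([[np.cos(th),-np.sin(th)],[np.sin(th),np.cos(th)]])
c=(P['TL']+P['TR']+P['BL']+P['BR'])[:2]/4
print('th',th,'origin',c-R@[.003,0],P['mark'][:2]-R@[-.017,0], 'body', (P['fl']+P['fr']+P['bl']+P['br'])[:2]/4-R@[-.0075,0])
s=manip.get_state()
from scipy.spatial.transform import Rotation as Ro
q=s['ee_rot'];print(Ro.from_quat(q[[1,2,3,0]]).as_matrix().round(3))
E
```

```text
TL [0.5614 0.1986 0.064 ] depth [0.5633 0.2003 0.0452]
TR [0.5951 0.0659 0.064 ] depth [0.5975 0.0656 0.045 ]
BR [0.5254 0.0472 0.064 ] depth [0.5258 0.0462 0.0437]
BL [0.492  0.1822 0.064 ] depth [0.4923 0.1824 0.0628]
mark [0.5233 0.1178 0.064 ] depth [0.5229 0.1177 0.0655]
fl [0.4451 0.1887 0.044 ] depth [ 0.4416  0.192  -0.0009]
fr [0.4887 0.0162 0.044 ] depth [0.4878 0.0127 0.0008]
bl [0.5727 0.2231 0.052 ] depth [0.5765 0.2298 0.0012]
br [0.6184 0.0489 0.052 ] depth [0.6235 0.0458 0.0019]
blue [0.5014 0.255  0.088 ] depth [0.5015 0.2555 0.0873]
green [ 0.5429 -0.0299  0.075 ] depth [ 0.5424 -0.0298  0.0742]
timer [ 0.627  -0.0061  0.057 ] depth [ 0.6263 -0.0069  0.056 ]
0.13697482832863855 0.13903841139027426 0.07128457412363921
14.248028402997504
13.86705778189594
14.17011955221715
14.675487066274147
th 0.2453255556322172 origin [0.54057779 0.12274511] [0.5397566  0.12188783] body [0.53849468 0.12103923]
[[ 0.391 -0.     0.92 ]
 [-0.92   0.001  0.391]
 [-0.001 -1.     0.   ]]
```

Sizes and angles agree: cover 139 × 71 mm, yaw about 0.247 rad, origin about (0.540, 0.122). I'll go over the thumb mark with the fingers shut and the jaw axis along reader x.

Call:
arm_command --commands '[[0,[1.6,3.6,0],0.08],[0,[1.6,3.6,0],0.08],[0,[1.6,3.6,0],0.08],[0,[1.6,3.6,0],0.08],[0,[1.6,3.6,0],0.08],[0,[1.6,3.6,0],0.08],[0,[1.6,3.6,0],0.08],[0,[1.6,3.6,0],0.08],[0,[1.6,3.6,0],0.08]]'

```text
clock: 1.05
position: [0.3691, -0.2036, 0.2482]
ee_rot: [0.69, -0.69, 0.156, -0.156]
contact_force: [0.5, -1.0, 0.5]
width: 0.0002
```

Call:
arm_command --commands '[[0,[1.6,3.6,0],0.08],[0,[1.6,3.6,0],0.08],[0,[1.6,3.6,0],0.08],[0,[1.6,3.6,0],0.08],[0,[1.6,3.6,0],0.08],[0,[1.6,3.6,-1],0.08],[0,[1.6,3.6,-2],0.08],[0,[1.6,3.6,-3],0.08],[0,[0.5,0,-3],0.06],[0,[0,0,-2],0],[0,[0,0,0],0],[0,[0,0,0],0]]'

```text
clock: 2.25
position: [0.5018, 0.0827, 0.1384]
ee_rot: [0.702, -0.702, -0.088, 0.089]
contact_force: [-0.1, -1.0, 0.5]
width: -0.0001
```

```bash
cat >> h.py <<'E'
TH=0.2475; OR=np.array([.5398,.122]); RR=np.array([[np.cos(TH),-np.sin(TH)],[np.sin(TH),np.cos(TH)]])
def toR(p): return np.append(RR.T@(np.array(p)[:2]-OR),p[2])
def st():
    s=manip.get_state(); q=s['ee_rot']
    from scipy.spatial.transform import Rotation as Ro
    M=Ro.from_quat(q[[1,2,3,0]]).as_matrix()
    print('t',round(float(s['clock']),2),'pos',s['position'].round(4),'reader',toR(s['position']).round(4),'yawx',np.arctan2(M[1,0],M[0,0]).round(3),'F',s['contact_force'].round(2),'w',round(float(s['width']),4),'oh',manip.finger_overhang)
E
python3 - <<'E'
from h import *
st(); 
for n in ['scene','wrist']: snap(n,n+'1')
c=ld('scene1')['pixels'][180:360,200:440,::-1]; cv2.imwrite('pics/s1c.png',cv2.resize(c,None,fx=3.3,fy=3.3,interpolation=cv2.INTER_CUBIC))
E
```

```text
t 2.25 pos [0.5018 0.0827 0.1384] reader [-0.0464 -0.0288  0.1384] yawx 0.251 F [-0.12 -1.01  0.5 ] w -0.0001 oh 0.017
```

View pics/s1c.png

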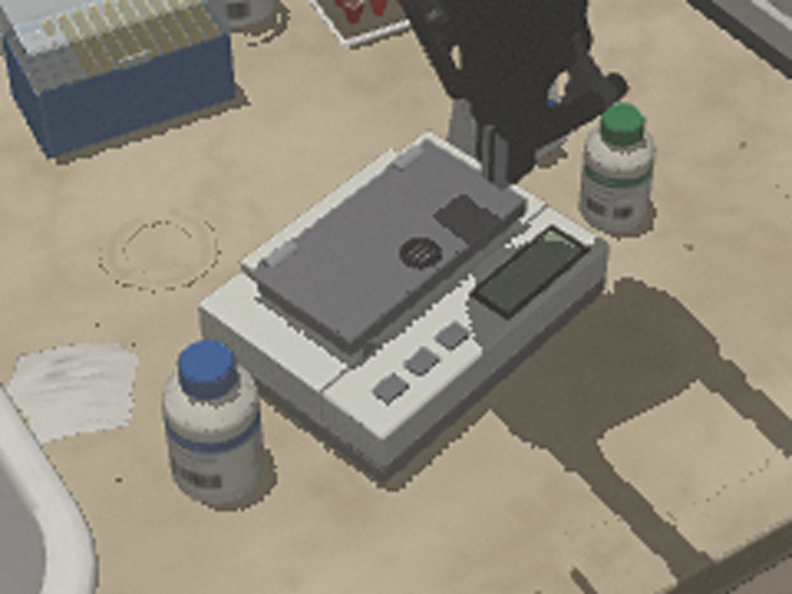

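View pics/wrist1.png

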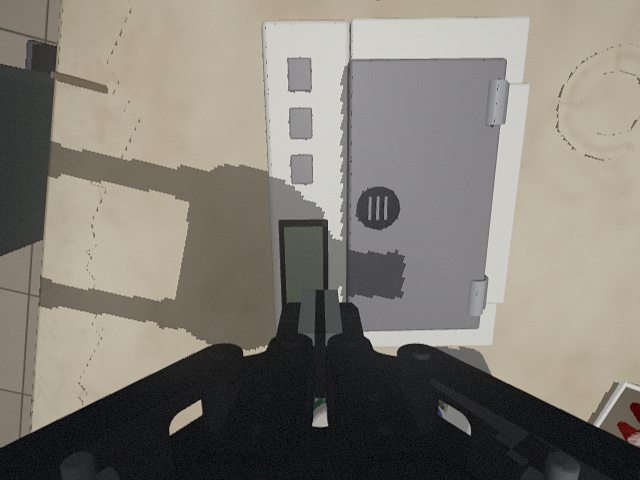

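The wrist view shows the shut cover with the thumb mark at about (378,208). The closed fingertips are at about (321,300), right and forward of it. I'll measure the mark with this closer camera.

```bash
python3 - <<'E'
from h import *
im=ld('wrist1')
for n,u,v,pl in [('mark',378,208,.064),('cTL(left front)',350,59,.064),('left hinge',506,59,.064),('right hinge',478,329,.064),('deck FL',263,22,.044),('body BL',529,17,.052),('rear right',493,346,.052)]:
    p=w(im,u,v,plane=pl); print(n,p.round(4),toR(p).round(4),w(im,u,v).round(4))
# finger tip geometry
for u,v in [(321,297),(305,300),(337,300),(321,325)]: 
    p=w(im,u,v); print(p.round(4),toR(p).round(4))
E
```

```text
mark [0.5246 0.1178 0.064 ] [-0.0158 -0.0004  0.064 ] [0.5241 0.1181 0.0666]
cTL(left front) [0.4918 0.1819 0.064 ] [-0.0319  0.0698  0.064 ] [0.4924 0.1855 0.0432]
left hinge [0.5621 0.2    0.064 ] [0.0407 0.0702 0.064 ] [0.5693 0.205  0.045 ]
right hinge [0.5984 0.0659 0.064 ] [ 0.0431 -0.0687  0.064 ] [0.6091 0.0582 0.0449]
deck FL [0.4457 0.1909 0.044 ] [-0.0744  0.0899  0.044 ] [0.438  0.1994 0.0012]
body BL [0.5705 0.2234 0.052 ] [0.0546 0.0908 0.052 ] [0.5906 0.2415 0.0013]
rear right [0.6179 0.0527 0.052 ] [ 0.0587 -0.0863  0.052 ] [6.499e-01 2.980e-02 2.000e-04]
[0.5006 0.0922 0.1343] [-0.0453 -0.0193  0.1343]
[0.4952 0.0909 0.1371] [-0.0509 -0.0192  0.1371]
[0.506  0.0937 0.1371] [-0.0397 -0.0191  0.1371]
[0.5004 0.0925 0.156 ] [-0.0454 -0.019   0.156 ]
```

The wrist-camera measurement agrees with the top view within about 1 mm. Next: move over the mark, then press.

Call:
arm_command --commands '[[0,[1,1.7,0],0],[0,[0.9,1.8,-1],0],[0,[0,0,-2],0],[0,[0,0,-1.5],0],[0,[0,0,-0.5],0],[0,[0,0,0],0],[0,[0,0,0],0]]'

```text
clock: 3.05
position: [0.5218, 0.1176, 0.0895]
ee_rot: [-0.702, 0.702, 0.089, -0.087]
contact_force: [0.0, -0.0, 0.3]
width: 0.0002
```

Call:
arm_command --commands '[[0,[0,0,-0.3],0],[0,[0,0,-0.3],0],[0,[0,0,-0.3],0],[0,[0,0,0],0],[0,[0,0,0],0]]'

```text
clock: 3.55
position: [0.5213, 0.1177, 0.0796]
ee_rot: [-0.701, 0.702, 0.089, -0.088]
contact_force: [0.4, -0.7, 3.1]
width: -0.0
```

Call:
arm_command --commands '[[0,[0,0,-0.2],0],[0,[0,0,-0.2],0],[0,[0,0,0],0],[0,[0,0,0],0]]'

```text
clock: 3.95
position: [0.5213, 0.1177, 0.0754]
ee_rot: [-0.702, 0.702, 0.089, -0.088]
contact_force: [0.7, -1.1, 3.2]
width: -0.0002
```

Call:
arm_command --commands '[[0,[0,0,-0.1],0],[0,[0,0,0],0],[0,[0,0,0],0]]'

```text
clock: 4.25
position: [0.5214, 0.1178, 0.0749]
ee_rot: [-0.701, 0.702, 0.089, -0.088]
contact_force: [0.0, 0.1, 8.0]
width: 0.0001
```

Call:
arm_command --commands '[[0,[0,0,-0.1],0],[0,[0,0,0],0],[0,[0,0,0],0]]'

```text
clock: 4.55
position: [0.5215, 0.1178, 0.0747]
ee_rot: [-0.701, 0.702, 0.089, -0.088]
contact_force: [-1.0, -1.6, 11.4]
width: 0.0001
```

It's on the stop (force rose to 11 N). Now I'll let go and retreat up and toward the robot.

Call:
arm_command --commands '[[0,[0,0,1],0],[0,[-2,-0.5,3],0],[0,[-4,-1,2],0],[0,[-4,-1,2],0],[0,[0,0,2],0],[0,[0,0,0],0],[0,[0,0,0],0],[0,[0,0,0],0],[0,[0,0,0],0],[0,[0,0,0],0],[0,[0,0,0],0],[0,[0,0,0],0]]'

```text
clock: 5.75
position: [0.4209, 0.0928, 0.173]
ee_rot: [0.702, -0.702, -0.088, 0.089]
contact_force: [0.0, -0.0, -0.1]
width: 0.0001
```

```bash
python3 - <<'E'
from h import *
st(); 
for n in ['scene','wrist','top']: snap(n,n+'2')
c=ld('scene2')['pixels'][180:360,200:440,::-1]; cv2.imwrite('pics/s2c.png',cv2.resize(c,None,fx=3.3,fy=3.3,interpolation=cv2.INTER_CUBIC))
E
```

```text
t 5.75 pos [0.4209 0.0928 0.173 ] reader [-0.1224  0.0008  0.173 ] yawx 0.251 F [ 0.02 -0.02 -0.07] w 0.0001 oh 0.017
```

View pics/s2c.png

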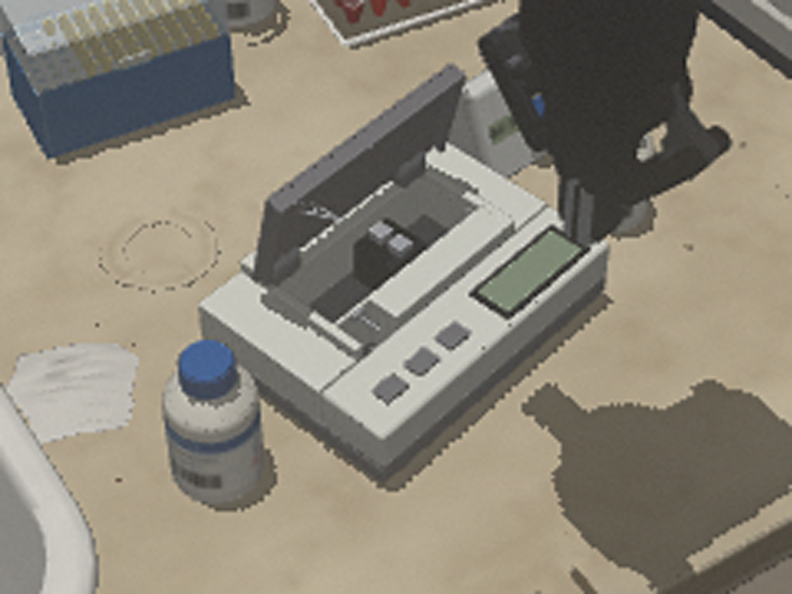

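View pics/wrist2.png

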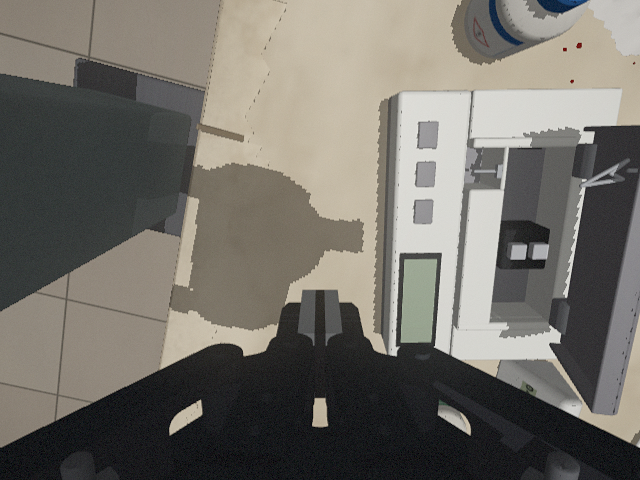

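View pics/top2.png

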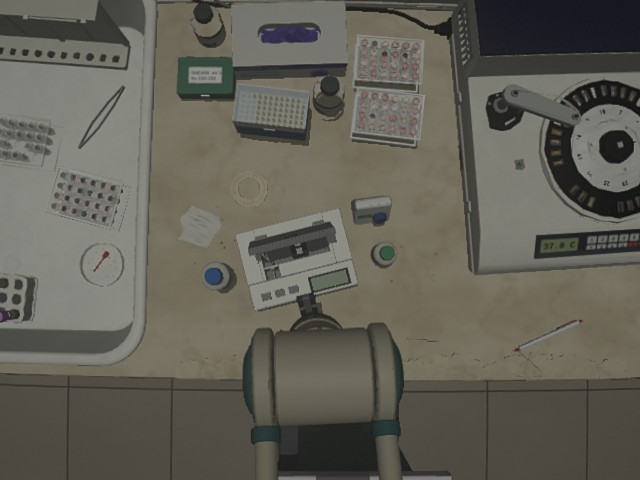

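The cover popped open and the photometer did not move. In the wrist view the black carriage is at about (523,245) and its right-hand face ends near v=268. I'll open the fingers here to measure the open gripper's profile.

Call:
arm_command --commands '[[8.5,[-1,0,0],0],[8.5,[0,0,0],0],[8.5,[0,0,0],0],[8.5,[0,0,0],0],[8.5,[0,0,0],0],[8.5,[0,0,0],0],[8.5,[0,0,0],0]]'

```text
clock: 6.6
position: [0.411, 0.0928, 0.1733]
ee_rot: [0.702, -0.702, -0.089, 0.088]
contact_force: [0.5, -0.1, 1.2]
width: 0.0849
```

```bash
python3 - <<'E'
from h import *
st(); 
for n in ['scene','wrist']: snap(n,n+'3')
c=ld('scene3')['pixels'][120:360,200:520,::-1]; cv2.imwrite('pics/s3c.png',cv2.resize(c,None,fx=2.5,fy=2.5,interpolation=cv2.INTER_CUBIC))
# gripper cloud from scene
im=ld('scene3'); s=manip.get_state(); tc=s['position']
Z=im['range_z']; v,u=np.nonzero((Z>0)); 
K=im['intrinsics'];p=cv2.undistortPoints(np.stack([u,v],1)[:,None].astype(float),K,np.array([float(im['k1']),0,0,0,0]))[:,0]
C=np.c_[p,np.ones(len(p))]*Z[v,u][:,None]; X=(C-im['t'])@im['R']
L=np.c_[(X[:,:2]-tc[:2])@RR, X[:,2]-tc[2]]
for z0 in np.arange(-.02,.16,.01):
    m=(L[:,2]>z0)&(L[:,2]<=z0+.01)&(abs(L[:,0])<.12)&(abs(L[:,1])<.09)&(X[:,2]>.135)
    if m.sum()>3: print(round(z0,3),m.sum(),np.percentile(L[m,0],[1,99]).round(3),np.percentile(L[m,1],[1,99]).round(3))
E
```

```text
t 6.6 pos [0.411  0.0928 0.1733] reader [-0.1321  0.0032  0.1733] yawx 0.251 F [ 0.46 -0.14  1.19] w 0.0849 oh 0.017
-0.01 21 [-0.049  0.048] [-0.01  0.01]
0.0 101 [-0.056  0.055] [-0.01   0.013]
0.01 133 [-0.057  0.056] [-0.01   0.012]
0.02 134 [-0.057  0.056] [-0.01   0.013]
0.03 94 [-0.057  0.06 ] [-0.008  0.014]
0.04 281 [-0.074  0.071] [-0.01   0.014]
0.05 379 [-0.074  0.072] [-0.011  0.018]
0.06 429 [-0.072  0.071] [-0.013  0.019]
0.07 337 [-0.071  0.07 ] [-0.011  0.02 ]
0.08 469 [-0.07   0.067] [-0.01   0.021]
0.09 531 [-0.069  0.067] [-0.011  0.019]
0.1 165 [-0.066  0.064] [-0.01   0.014]
0.11 211 [-0.038  0.02 ] [-0.011  0.039]
0.12 304 [-0.038  0.022] [-0.012  0.038]
0.13 316 [-0.038  0.024] [-0.013  0.039]
0.14 323 [-0.038  0.026] [-0.012  0.039]
0.15 575 [-0.038  0.03 ] [-0.021  0.039]
```

View pics/s3c.png

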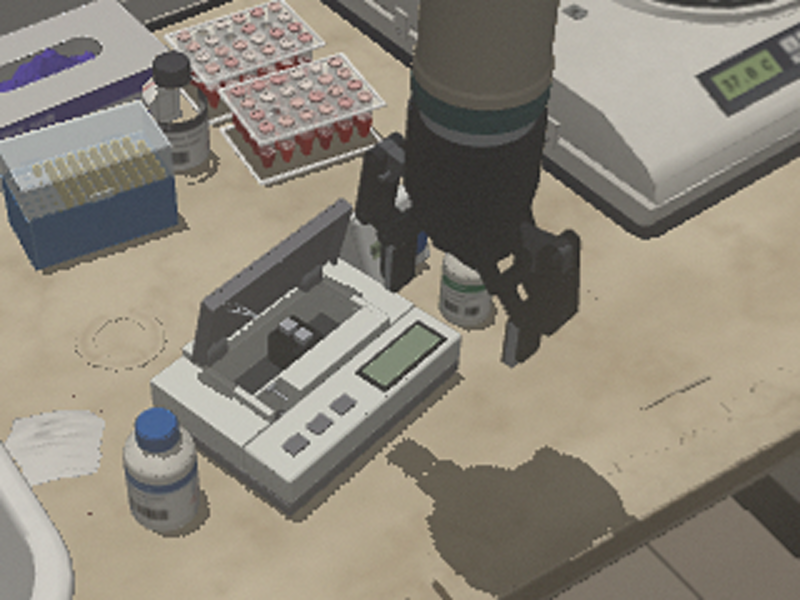

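View pics/wrist3.png

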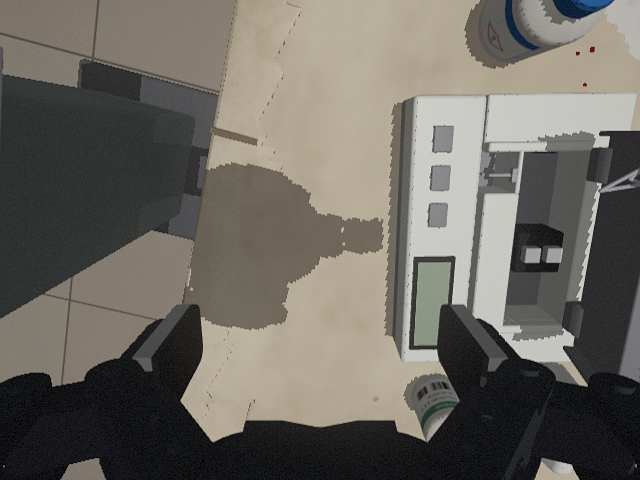

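```bash
cat >> h.py <<'E'
def cloud(f):
    im=ld(f); Z=im['range_z']; v,u=np.nonzero(Z>0)
    p=cv2.undistortPoints(np.stack([u,v],1)[:,None].astype(float),im['intrinsics'],np.array([float(im['k1']),0,0,0,0]))[:,0]
    X=(np.c_[p,np.ones(len(p))]*Z[v,u][:,None]-im['t'])@im['R']
    return np.c_[(X[:,:2]-OR)@RR,X[:,2]],u,v
E
python3 - <<'E'
from h import *
for f in ['scene3','wrist3','top2']:
    L,u,v=cloud(f)
    print(f)
    for ys in [(-.07,-.062),(-.05,-.02),(-.02,.03),(.043,.056),(.062,.07)]:
        for z0 in np.arange(.07,.14,.01):
            m=(L[:,2]>z0)&(L[:,2]<=z0+.01)&(L[:,0]>-.015)&(L[:,0]<.06)&(L[:,1]>ys[0])&(L[:,1]<ys[1])
            if m.sum()>2: print(ys,round(z0,2),m.sum(),np.percentile(L[m,0],[0,5,50,95]).round(4))
    m=(abs(L[:,0]-.012)<.012)&(abs(L[:,2]-.047)<.004)&(abs(L[:,1])<.05)
    print('carr top',m.sum(),np.percentile(L[m],[2,98],axis=0).round(4) if m.sum() else '')
for f,x0,y0,n in [('wrist3',390,80,1),]:
    c=ld(f)['pixels'][80:380,390:640,::-1]; cv2.imwrite('pics/w3c.png',cv2.resize(c,None,fx=2,fy=2,interpolation=cv2.INTER_CUBIC))
E
```

```text
scene3
(-0.07, -0.062) 0.07 18 [0.0252 0.0265 0.0318 0.0355]
(-0.07, -0.062) 0.08 20 [0.0229 0.0241 0.0274 0.0318]
(-0.07, -0.062) 0.09 17 [0.0219 0.0219 0.0253 0.0309]
(-0.07, -0.062) 0.1 20 [0.019  0.0192 0.0238 0.0281]
(-0.07, -0.062) 0.11 11 [0.0164 0.0165 0.0197 0.0255]
(-0.07, -0.062) 0.12 20 [0.0133 0.0141 0.0178 0.0244]
(-0.05, -0.02) 0.07 29 [0.032  0.0325 0.0342 0.0359]
(-0.05, -0.02) 0.08 32 [0.0302 0.0304 0.0323 0.0334]
(-0.05, -0.02) 0.09 30 [0.0285 0.0285 0.0297 0.0307]
(-0.05, -0.02) 0.1 31 [0.0259 0.0261 0.0275 0.029 ]
(-0.05, -0.02) 0.12 61 [0.0131 0.0142 0.0186 0.0244]
(-0.05, -0.02) 0.13 31 [0.0131 0.0141 0.0207 0.0244]
(-0.02, 0.03) 0.07 52 [0.0316 0.0321 0.0337 0.0352]
(-0.02, 0.03) 0.08 51 [0.0292 0.0295 0.0314 0.0326]
(-0.02, 0.03) 0.09 57 [0.0267 0.0278 0.0291 0.0304]
(-0.02, 0.03) 0.1 53 [0.0247 0.0254 0.0271 0.0285]
(-0.02, 0.03) 0.11 3 [0.0248 0.0248 0.025  0.0255]
(-0.02, 0.03) 0.12 124 [0.0126 0.0132 0.0179 0.0247]
(-0.02, 0.03) 0.13 43 [0.0113 0.013  0.0199 0.0239]
(0.043, 0.056) 0.07 18 [0.0312 0.0313 0.0325 0.0341]
(0.043, 0.056) 0.08 15 [0.0294 0.0294
[... 3128 characters left out ...]
31 0.0339]
(0.043, 0.056) 0.09 6 [0.0299 0.03   0.0309 0.0317]
(0.043, 0.056) 0.1 8 [0.0276 0.0277 0.0285 0.0295]
(0.043, 0.056) 0.11 34 [-0.0011  0.0006  0.0088  0.0269]
(0.043, 0.056) 0.12 61 [0.0119 0.0123 0.0174 0.0246]
(0.043, 0.056) 0.13 9 [0.018  0.0182 0.0199 0.0225]
(0.062, 0.07) 0.07 6 [0.034  0.0341 0.0349 0.036 ]
(0.062, 0.07) 0.08 3 [0.0322 0.0322 0.0329 0.0333]
(0.062, 0.07) 0.09 4 [0.0297 0.0298 0.0306 0.0314]
(0.062, 0.07) 0.1 4 [0.0279 0.0279 0.0283 0.029 ]
(0.062, 0.07) 0.11 6 [0.0251 0.0253 0.026  0.0271]
(0.062, 0.07) 0.12 33 [0.0117 0.0123 0.0169 0.0237]
(0.062, 0.07) 0.13 8 [0.0156 0.0161 0.0205 0.0221]
carr top 123 [[ 0.0003 -0.0202  0.0433]
 [ 0.0166  0.0065  0.0507]]
```

View pics/w3c.png

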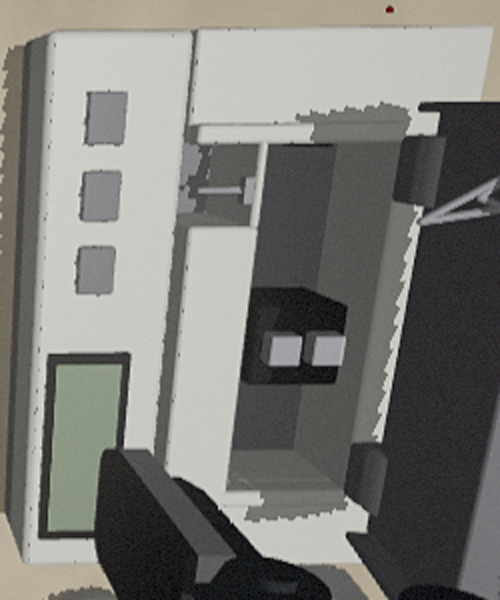

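The open cover's front skirt sits at x 13 mm, z 125–133 mm. The gripper's knuckles reach 67–74 mm out, so a strictly vertical tool would touch it. I need the tool leaning slightly toward the robot. I'll turn the jaws along reader y, go up into free space, and see how the arm behaves at the edge of its reach.

Call:
arm_command --commands '[[0,[0,0,2.5],0.131],[0,[0,0,2.5],0.131],[0,[0,0,2.5],0.131],[0,[0,0,2.5],0.131],[0,[0,0,2.5],0.131],[0,[0,0,2.5],0.131],[0,[0,0,2.5],0.131],[0,[0,0,2.5],0.131],[0,[0,0,2.5],0.131],[0,[0,0,2.5],0.131],[0,[0,0,2.5],0.131],[0,[0,0,2.5],0.127]]'

```text
clock: 7.9
position: [0.4107, 0.0928, 0.4743]
ee_rot: [-0.433, 0.433, 0.559, -0.559]
contact_force: [0.3, 0.6, -0.5]
width: 0.0002
```

Call:
arm_command --commands '[[0,[4,1,1],0],[0,[4,1,1],0],[0,[4,1,1],0],[0,[4,1,1],0],[0,[4,1,1],0],[0,[4,1,1],0]]'

```text
clock: 8.5
position: [0.6521, 0.1532, 0.5336]
ee_rot: [-0.434, 0.434, 0.558, -0.558]
contact_force: [1.5, -0.1, 1.2]
width: 0.0001
```

```bash
cat >> h.py <<'E'
def tilt():
    from scipy.spatial.transform import Rotation as Ro
    s=manip.get_state(); q=s['ee_rot']; M=Ro.from_quat(q[[1,2,3,0]]).as_matrix(); a=M[:,1]; r=RR.T@a[:2]
    print('approach in reader',r.round(3),a[2].round(3),'tilt deg',np.degrees(np.arctan2(r,-a[2])).round(2),'q',s['qpos'].round(3))
    return M
E
python3 -c "
from h import *
st();tilt()"
```

```text
t 8.5 pos [0.6521 0.1532 0.5336] reader [0.1165 0.0027 0.5336] yawx 1.819 F [ 1.47 -0.15  1.22] w 0.0001 oh 0.017
approach in reader [0. 0.] -1.0 tilt deg [0.02 0.  ] q [ 0.127  0.463  0.527  0.     2.152 -1.692]
```

Call:
arm_command --commands '[[0,[3,0.8,1],0],[0,[3,0.8,1],0],[0,[3,0.8,1],0]]'

```text
clock: 8.8
position: [0.7175, 0.171, 0.5284]
ee_rot: [-0.431, 0.437, 0.563, -0.553]
contact_force: [1.7, 0.5, -0.5]
width: -0.0
```

```bash
python3 -c "
from h import *
st();tilt()"
```

```text
t 8.8 pos [0.7175 0.171  0.5284] reader [0.1843 0.0039 0.5284] yawx 1.819 F [ 1.73  0.53 -0.45] w -0.0 oh 0.017
approach in reader [0.016 0.001] -1.0 tilt deg [0.92 0.05] q [ 0.138  0.63   0.226  0.003  2.269 -1.678]
```

Call:
arm_command --commands '[[0,[3,0.8,1],0],[0,[3,0.8,1],0],[0,[3,0.8,1],0],[0,[3,0.8,1],0],[0,[3,0.8,1],0],[0,[3,0.8,1],0]]'

```text
clock: 9.4
position: [0.7931, 0.194, 0.4947]
ee_rot: [-0.403, 0.464, 0.595, -0.518]
contact_force: [-0.8, -0.3, -0.7]
width: -0.0002
```

```bash
python3 -c "
from h import *
st();tilt()"
```

```text
t 9.4 pos [0.7931 0.194  0.4947] reader [0.2632 0.0077 0.4947] yawx 1.819 F [-0.77 -0.28 -0.72] w -0.0002 oh 0.017
approach in reader [ 0.139 -0.002] -0.99 tilt deg [ 7.97 -0.09] q [ 0.15   0.682  0.221  0.014  2.1   -1.661]
```

It tilts the right way. I'll continue to about 18°, then back off and see whether the lean persists.

Call:
arm_command --commands '[[0,[2,0.5,3],0],[0,[2,0.5,3],0],[0,[2,0.5,3],0],[0,[2,0.5,3],0]]'

```text
clock: 9.8
position: [0.7909, 0.1938, 0.5367]
ee_rot: [-0.38, 0.483, 0.619, -0.49]
contact_force: [-0.4, 0.3, -0.1]
width: -0.0002
```

```bash
python3 -c "
from h import *
st();tilt()"
```

```text
t 9.8 pos [0.7909 0.1938 0.5367] reader [0.261  0.0081 0.5367] yawx 1.819 F [-0.36  0.34 -0.09] w -0.0002 oh 0.017
approach in reader [ 0.232 -0.002] -0.973 tilt deg [13.39 -0.14] q [ 0.146  0.634  0.22   0.024  2.054 -1.659]
```

Call:
arm_command --commands '[[0,[2,0.5,3],0],[0,[2,0.5,3],0],[0,[2,0.5,3],0],[0,[2,0.5,3],0]]'

```text
clock: 10.2
position: [0.7948, 0.1951, 0.5718]
ee_rot: [-0.357, 0.5, 0.641, -0.46]
contact_force: [-1.0, 0.1, -0.6]
width: -0.0001
```

Call:
arm_command --commands '[[0,[-3,-0.8,-2],0],[0,[-3,-0.8,-2],0],[0,[-3,-0.8,-2],0]]'

```text
clock: 10.5
position: [0.7118, 0.1728, 0.5154]
ee_rot: [-0.357, 0.5, 0.641, -0.461]
contact_force: [1.0, 0.1, 1.0]
width: -0.0002
```

```bash
python3 -c "
from h import *
st();tilt()"
```

```text
t 10.5 pos [0.7118 0.1728 0.5154] reader [0.1792 0.0071 0.5154] yawx 1.819 F [1.01 0.06 1.  ] w -0.0002 oh 0.017
approach in reader [ 0.32  -0.003] -0.947 tilt deg [18.68 -0.16] q [ 0.126  0.335  0.824  0.036  1.658 -1.684]
```

The lean of 18.7° persists after backing off. Clearing the tongue needs about 31°, so I'll extend again.

Call:
arm_command --commands '[[0,[4,1,2.5],0],[0,[4,1,2.5],0],[0,[3,0.8,3],0],[0,[2,0.5,3],0],[0,[2,0.5,3],0],[0,[2,0.5,3],0],[0,[2,0.5,3],0],[0,[2,0.5,3],0],[0,[2,0.5,3],0]]'

```text
clock: 11.4
position: [0.8093, 0.1982, 0.6293]
ee_rot: [-0.313, 0.529, 0.677, -0.405]
contact_force: [0.3, -0.2, -0.4]
width: -0.0001
```

```bash
python3 -c "
from h import *
st();tilt()"
```

```text
t 11.4 pos [0.8093 0.1982 0.6293] reader [0.2799 0.0079 0.6293] yawx 1.818 F [ 0.26 -0.22 -0.42] w -0.0001 oh 0.017
approach in reader [ 0.476 -0.004] -0.88 tilt deg [28.4  -0.26] q [ 0.136  0.548  0.221  0.051  1.879 -1.655]
```

Call:
arm_command --commands '[[0,[2,0.5,3],0],[0,[2,0.5,3],0],[0,[-3,-0.8,-3],0],[0,[-4,-1,-3],0],[0,[-4,-1,-3],0],[0,[-4,-1,-3],0],[0,[-4,-1,-3],0],[0,[-4,-1,-3],0]]'

```text
clock: 12.2
position: [0.6072, 0.1472, 0.4839]
ee_rot: [-0.3, 0.536, 0.686, -0.389]
contact_force: [0.4, 0.8, 0.2]
width: -0.0001
```

```bash
python3 -c "
from h import *
st();tilt()"
```

```text
t 12.2 pos [0.6072 0.1472 0.4839] reader [0.0715 0.008  0.4839] yawx 1.818 F [0.36 0.81 0.16] w -0.0001 oh 0.017
approach in reader [ 0.517 -0.004] -0.856 tilt deg [31.13 -0.26] q [ 0.081  0.023  1.37   0.088  1.212 -1.747]
```

Call:
arm_command --commands '[[0,[-2.2,-1.5,-2.8],0],[0,[-2.2,-1.5,-3],0],[0,[-2.2,-1.5,-3],0],[0,[-2.2,-1.5,-3.5],0],[0,[-2.3,-1.75,-3.5],0],[0,[0,0,-4],0],[0,[0,0,-4],0],[0,[0,0,-4],0],[0,[0,0,-4],0],[0,[0,0,-1],0],[0,[0,0,0],0]]'

```text
clock: 13.3
position: [0.4967, 0.0702, 0.1545]
ee_rot: [-0.303, 0.535, 0.685, -0.39]
contact_force: [-0.0, 0.6, 0.9]
width: 0.0
```

```bash
python3 - <<'E'
from h import *
st();M=tilt(); np.save('M.npy',M)
for n in ['scene','wrist']: snap(n,n+'4')
c=ld('scene4')['pixels'][120:360,200:520,::-1]; cv2.imwrite('pics/s4c.png',cv2.resize(c,None,fx=2.5,fy=2.5,interpolation=cv2.INTER_CUBIC))
E
```

```text
t 13.3 pos [0.4967 0.0702 0.1545] reader [-0.0545 -0.0397  0.1545] yawx 1.818 F [-0.02  0.57  0.92] w 0.0 oh 0.017
approach in reader [ 0.512 -0.002] -0.859 tilt deg [30.8  -0.17] q [-0.131  0.047  2.208  0.473  0.422 -2.337]
```

View pics/s4c.png

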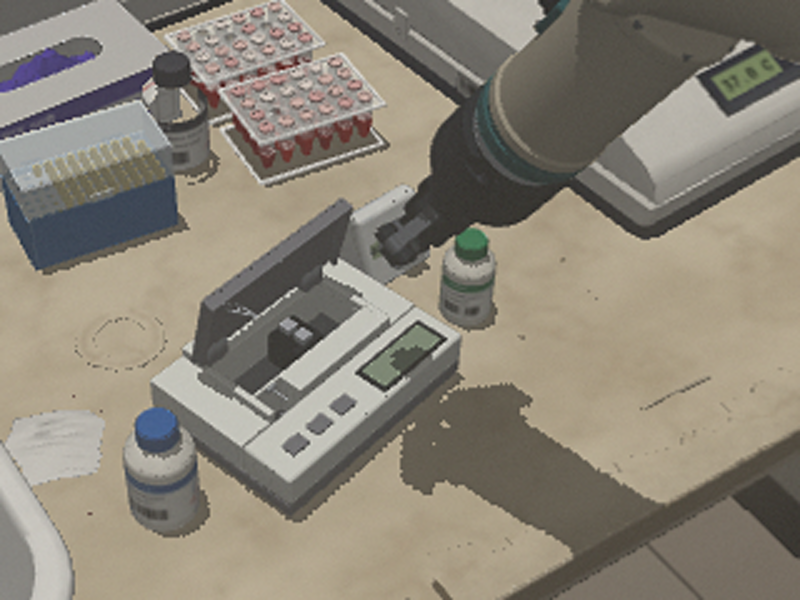

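View pics/wrist4.png

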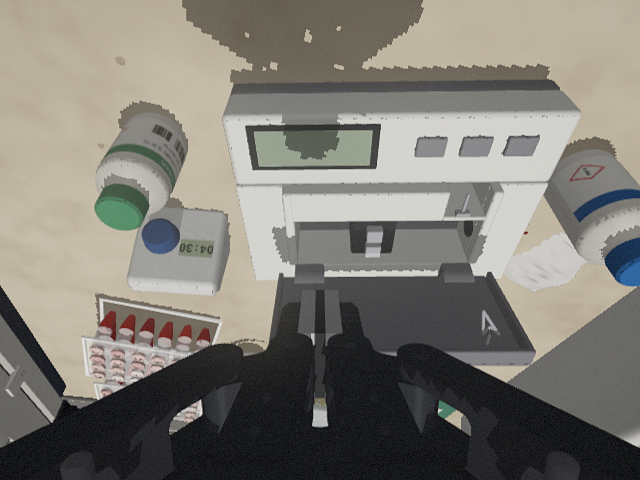

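The arm is still clear. q5 = 0.42 is getting close to its 0.11 limit, so I'll fit the arm's planar geometry from the states so far and check the target pose before descending.

```bash
cat > fit.py <<'E'
from h import *
from scipy.optimize import least_squares
# pos, q, tilt
D=[([.225,-.529,.248],[-1.29,.276,1.505,0,1.361,-.121]),
([.6521,.1532,.5336],[.127,.463,.527,0,2.152,-1.692]),
([.7175,.171,.5284],[.138,.63,.226,.003,2.269,-1.678]),
([.7931,.194,.4947],[.15,.682,.221,.014,2.1,-1.661]),
([.7909,.1938,.5367],[.146,.634,.22,.024,2.054,-1.659]),
([.7118,.1728,.5154],[.126,.335,.824,.036,1.658,-1.684]),
([.8093,.1982,.6293],[.136,.548,.221,.051,1.879,-1.655]),
([.6072,.1472,.4839],[.081,.023,1.37,.088,1.212,-1.747]),
([.4967,.0702,.1545],[-.131,.047,2.208,.473,.422,-2.337])]
def rz(a): c,s=np.cos(a),np.sin(a); return np.array([[c,-s,0],[s,c,0],[0,0,1]])
def ry(a): c,s=np.cos(a),np.sin(a); return np.array([[c,0,s],[0,1,0],[-s,0,c]])
# forearm roll q4 about forearm axis (z of frame3), wrist pitch q5, tool along z
def fk(p,q,s4=1,off=0):
    d,L1,L2,ax,e,T,w,r0=p
    R1=rz(q[0]); R2=R1@ry(q[1]); R3=R2@ry(q[2]); R4=R3@rz(s4*q[3]); R5=R4@ry(q[4])
    X=R1@[r0,e,d]+R2@[0,0,L1]+R3@[ax,0,L2]+R5@[w,0,T]
    return X,R5[:,2]
if __name__=='__main__':
    for s4 in (1,-1):
        f=lambda p:np.concatenate([fk(p,q,s4)[0]-x for x,q in D])
        r=least_squares(f,[.3,.4,.35,0,.07,.2,0,0]); print(s4,r.x.round(4),np.abs(r.fun).max().round(4))
        for x,q in D[-3:]: print((RR.T@fk(r.x,q,s4)[1][:2]).round(3))
        if s4==1 or np.abs(r.fun).max()<best: best=np.abs(r.fun).max(); np.savez('fk.npz',p=r.x,s4=s4)
E
python3 fit.py
```

```text
1 [ 1.368e-01  6.301e-01  4.211e-01  6.040e-02  6.940e-02  3.479e-01
  1.000e-04 -2.000e-04] 0.0005
[ 0.475 -0.004]
[ 0.517 -0.003]
[ 0.512 -0.003]
-1 [ 0.1549  0.5412  0.4037  0.0791  0.0927  0.282  -0.0887 -0.0255] 0.0555
[ 0.465 -0.101]
[ 0.49  -0.166]
[ 0.374 -0.349]
```

The fitted model is good to 0.5 mm. Next: check whether the push poses are reachable for different leans.

```bash
cat > ik.py <<'E'
from fit import *
P=np.load('fk.npz')['p']
M0=np.load('M.npy'); 
_s=None
qn=np.array([-.131,.047,2.208,.473,.422,-2.337])
def full(q,):
    R1=rz(q[0]); R=R1@ry(q[1]+q[2])@rz(q[3])@ry(q[4])@rz(q[5]); return R
C=full(qn).T@M0   # const flange->tool
lo=np.array([-2.89,-.75,.22,-1.18,.11,-2.7]);hi=np.array([2.89,2.08,2.7,4.32,2.71,2.7])
from scipy.spatial.transform import Rotation as Ro
def Mt(alpha,yaw=TH+np.pi/2):
    # tool y = approach; reader x-forward tilt alpha
    ex=np.array([np.cos(TH),np.sin(TH),0]); ey=np.array([-np.sin(TH),np.cos(TH),0]); ez=np.array([0,0,1.])
    y=np.sin(alpha)*ex-np.cos(alpha)*ez; x=ey; z=np.cross(x,y); return np.c_[x,y,z]
def ik(pr,alpha,q0=qn):
    X=np.append(OR+RR@np.array(pr[:2]),pr[2]); M=Mt(alpha)
    f=lambda q:np.r_[(fk(P,q)[0]-X)*10, Ro.from_matrix(M.T@full(q)@C).as_rotvec()]
    best=None
    for s in [q0,[.1,.3,1.9,.3,.6,-1.9],[-.1,.2,2.2,.5,.4,-2.3],[.1,.5,1.8,0,.8,-1.7]]:
        r=least_squares(f,np.clip(s,lo+1e-3,hi-1e-3),bounds=(lo,hi))
        if best is None or r.cost<best.cost: best=r
    return best.x,best.cost**.5
if __name__=='__main__':
    print(fk(P,qn)[0])
    for al in (15,20,25,31):
        a=np.radians(al)
        for y in (-.04,-.01,.02):
            zt=.0387; xt=.0145
            tcp=[xt-.017*np.sin(a),y,zt+.017*np.cos(a)]
            q,c=ik(tcp,a); print(al,y,np.round(tcp,4),q.round(2),round(c,4))
E
python3 ik.py
```

```text
[0.49673759 0.07009964 0.15431499]
15 -0.04 [ 0.0101 -0.04    0.0551] [-0.01  0.35  2.    0.13  0.54 -1.93] 0.0
15 -0.01 [ 0.0101 -0.01    0.0551] [ 0.05  0.34  2.01  0.1   0.54 -1.85] 0.0
15 0.02 [0.0101 0.02   0.0551] [ 0.11  0.34  2.01  0.07  0.53 -1.76] 0.0
20 -0.04 [ 0.0087 -0.04    0.0547] [-0.03  0.33  2.08  0.23  0.41 -2.05] 0.0
20 -0.01 [ 0.0087 -0.01    0.0547] [ 0.04  0.32  2.08  0.18  0.4  -1.94] 0.0
20 0.02 [0.0087 0.02   0.0547] [ 0.1   0.32  2.08  0.13  0.39 -1.82] 0.0
25 -0.04 [ 0.0073 -0.04    0.0541] [-0.05  0.32  2.15  0.46  0.28 -2.28] 0.0
25 -0.01 [ 0.0073 -0.01    0.0541] [ 0.02  0.31  2.16  0.37  0.26 -2.14] 0.0
25 0.02 [0.0073 0.02   0.0541] [ 0.09  0.31  2.16  0.26  0.25 -1.97] 0.0
31 -0.04 [ 0.0057 -0.04    0.0533] [-0.06  0.31  2.22  0.87  0.18 -2.7 ] 0.022
31 -0.01 [ 0.0057 -0.01    0.0533] [ 0.01  0.31  2.23  0.93  0.14 -2.7 ] 0.0125
31 0.02 [0.0057 0.02   0.0533] [ 0.08  0.31  2.24  0.98  0.11 -2.7 ] 0.0059
```

```bash
python3 - <<'E'
from h import *
for f,tc in [('scene1',[.5018,.0827,.1384]),('scene2',[.4209,.0928,.173])]:
    L,u,v=cloud(f); c=toR(np.array(tc)); 
    a=.251-TH; L=L-c
    print(f)
    for z0 in np.arange(-.02,.14,.01):
        o=[]
        for xa,xb in [(0,.012),(.012,.023),(.023,.036),(.036,.055),(.055,.08)]:
            m=(L[:,2]>z0)&(L[:,2]<=z0+.01)&(abs(L[:,0])>=xa)&(abs(L[:,0])<xb)&(abs(L[:,1])<.06)&(L[:,2]+c[2]>.1)
            o.append((int(m.sum()),round(float(np.percentile(L[m,1],97)),3)) if m.sum()>3 else '-')
        print(round(z0,2),o)
E
```

```text
scene1
-0.02 [(18, 0.012), '-', '-', '-', '-']
-0.01 [(51, 0.012), (16, 0.008), '-', '-', '-']
0.0 [(53, 0.013), (29, 0.009), '-', '-', '-']
0.01 [(44, 0.013), (12, 0.008), '-', '-', '-']
0.02 [(41, 0.014), (20, 0.013), (4, 0.013), '-', '-']
0.03 [(65, 0.014), (85, 0.013), (50, 0.014), (4, 0.013), '-']
0.04 [(29, 0.017), (39, 0.017), (63, 0.014), (30, 0.013), '-']
0.05 [(59, 0.019), (45, 0.018), (29, 0.013), (91, 0.014), '-']
0.06 [(53, 0.018), (51, 0.018), (6, 0.011), (107, 0.014), (15, 0.013)]
0.07 [(55, 0.021), (41, 0.021), (32, 0.012), (136, 0.014), (110, 0.014)]
0.08 [(75, 0.021), (72, 0.021), (56, 0.013), (85, 0.011), '-']
0.09 [(10, 0.02), (36, 0.021), (39, 0.013), (59, 0.012), '-']
0.1 ['-', '-', (33, 0.013), (36, 0.01), '-']
0.11 [(39, 0.038), (38, 0.036), (67, 0.03), (39, 0.01), '-']
0.12 [(70, 0.039), (57, 0.036), (103, 0.03), (37, 0.011), '-']
0.13 [(62, 0.039), (65, 0.037), (102, 0.03), (39, 0.011), '-']
scene2
-0.02 [(21, 0.012), '-', '-', '-', '-']
-0.01 [(58, 0.013), (18, 0.007), '-', '-', '-']
0.0 [(64, 0.013), (32, 0.007), '-', '-', '-']
0.01 [(57, 0.013), (14, 0.008), '-', '-', '-']
0.02 [(57, 0.014), (26, 0.013), (6, 0.013), '-', '-']
0.03 [(67, 0.014), (101, 0.013), (63, 0.014), '-', '-']
0.04 [(45, 0.017), (38, 0.017), (81, 0.013), (43, 0.014), '-']
0.05 [(68, 0.018), (46, 0.018), (36, 0.013), (111, 0.013), '-']
0.06 [(69, 0.019), (59, 0.018), (8, 0.01), (133, 0.013), (19, 0.013)]
0.07 [(66, 0.021), (50, 0.02), (43, 0.013), (170, 0.014), (135, 0.013)]
0.08 [(89, 0.021), (85, 0.021), (69, 0.013), (103, 0.01), '-']
0.09 [(10, 0.02), (42, 0.02), (46, 0.013), (74, 0.011), '-']
0.1 ['-', '-', (34, 0.012), (39, 0.01), '-']
0.11 [(53, 0.039), (46, 0.036), (82, 0.03), (42, 0.01), '-']
0.12 [(81, 0.039), (73, 0.037), (109, 0.03), (36, 0.01), '-']
0.13 [(84, 0.039), (76, 0.036), (119, 0.03), (37, 0.01), '-']
```

A lean of about 25° is comfortable, while 31° runs q6 into its limit. To shed a few degrees I'll use the inner limit (q5 at minimum) in the plane where q4 ≈ 0, and compute where that lies.

```bash
python3 - <<'E'
from ik import *
for al in (30.8,25):
  for q2 in (-.4,-.2,0,.2):
    q3=np.pi-np.radians(al)-.11-q2
    if q3>2.7: continue
    q=[TH,q2,q3,0,.11,-np.pi/2]; X=fk(P,q)[0]; print(al,q2,round(q3,2),X.round(3),toR(X).round(3))
E
```

```text
30.8 -0.2 2.69 [0.234 0.131 0.083] [-0.295  0.083  0.083]
30.8 0 2.49 [0.355 0.161 0.096] [-0.169  0.083  0.096]
30.8 0.2 2.29 [0.476 0.192 0.083] [-0.044  0.083  0.083]
25 0 2.6 [0.287 0.144 0.06 ] [-0.239  0.083  0.06 ]
25 0.2 2.4 [0.409 0.175 0.048] [-0.114  0.083  0.048]
```

Call:
arm_command --commands '[[0,[-3.4,2.2,0],0],[0,[-3.4,2.2,0],0],[0,[-3.4,2.2,0],0],[0,[-3.4,2.2,0],0],[0,[0,0,-3],0],[0,[0,0,-2.5],0],[0,[-0.5,0,-1],0],[0,[-0.5,0,-1],0],[0,[-0.5,0,-1],0]]'

```text
clock: 14.3
position: [0.3552, 0.1527, 0.0901]
ee_rot: [-0.306, 0.532, 0.684, -0.395]
contact_force: [0.1, -0.6, 0.6]
width: -0.0005
```

```bash
python3 -c "
from h import *
st();tilt()"
```

```text
t 14.3 pos [0.3552 0.1527 0.0901] reader [-0.1714  0.075   0.0901] yawx 1.82 F [ 0.07 -0.64  0.62] w -0.0005 oh 0.017
approach in reader [0.501 0.   ] -0.865 tilt deg [30.08  0.  ] q [ 0.207  0.009  2.502  0.19   0.108 -1.797]
```

Call:
arm_command --commands '[[0,[-1,-0.1,-0.8],0],[0,[-1,-0.1,-0.8],0],[0,[-1,-0.1,-0.8],0],[0,[-1,-0.1,-0.8],0]]'

```text
clock: 14.7
position: [0.3135, 0.1451, 0.0802]
ee_rot: [-0.314, 0.526, 0.681, -0.402]
contact_force: [0.3, -0.8, 0.1]
width: 0.0001
```

```bash
python3 -c "
from h import *
st();tilt()"
```

```text
t 14.7 pos [0.3135 0.1451 0.0802] reader [-0.2137  0.0778  0.0802] yawx 1.823 F [ 0.33 -0.75  0.1 ] w 0.0001 oh 0.017
approach in reader [0.48  0.007] -0.878 tilt deg [28.65  0.43] q [ 0.202 -0.031  2.569  0.268  0.108 -1.88 ]
```

Call:
arm_command --commands '[[0,[-0.7,0.3,-1.2],0],[0,[-0.7,0.3,-1.2],0],[0,[-0.7,0.3,-1.2],0]]'

```text
clock: 15.0
position: [0.2925, 0.1509, 0.0722]
ee_rot: [-0.322, 0.52, 0.677, -0.41]
contact_force: [-0.4, -0.1, -0.7]
width: -0.0001
```

```bash
python3 -c "
from h import *
st();tilt()"
```

```text
t 15.0 pos [0.2925 0.1509 0.0722] reader [-0.2327  0.0886  0.0722] yawx 1.825 F [-0.38 -0.05 -0.71] w -0.0001 oh 0.017
approach in reader [0.457 0.011] -0.889 tilt deg [27.2   0.72] q [ 0.256 -0.03   2.589  0.068  0.107 -1.632]
```

```bash
python3 - <<'E'
from ik import *
s=manip.get_state(); q=s['ee_rot']; M=Ro.from_quat(q[[1,2,3,0]]).as_matrix()
def ikM(pr,M,q0):
    X=np.append(OR+RR@np.array(pr[:2]),pr[2])
    f=lambda q:np.r_[(fk(P,q)[0]-X)*10, Ro.from_matrix(M.T@full(q)@C).as_rotvec()]
    r=least_squares(f,np.clip(q0,lo+1e-3,hi-1e-3),bounds=(lo,hi)); return r.x,r.cost**.5
q0=s['qpos']
for dy in (0,-.06,-.12):
  Mz=rz(dy)@M
  for pr in ([-.055,-.04,.16],[-.02,-.04,.11],[.005,-.04,.0545],[.005,-.02,.0545],[.005,.02,.0545]):
    qq,c=ikM(pr,Mz,[.0,.2,2.2,.4,.3,-2.2]); print(dy,pr,qq.round(2),round(c,4))
E
```

```text
0 [-0.055, -0.04, 0.16] [-0.12  0.05  2.15  0.36  0.53 -2.22] 0.0
0 [-0.02, -0.04, 0.11] [-0.09  0.18  2.16  0.45  0.38 -2.29] 0.0
0 [0.005, -0.04, 0.0545] [-0.07  0.31  2.19  0.67  0.25 -2.52] 0.0
0 [0.005, -0.02, 0.0545] [-0.02  0.31  2.19  0.62  0.23 -2.42] 0.0
0 [0.005, 0.02, 0.0545] [ 0.08  0.31  2.19  0.47  0.2  -2.19] 0.0
-0.06 [-0.055, -0.04, 0.16] [-0.1   0.05  2.15  0.29  0.5  -2.08] 0.0
-0.06 [-0.02, -0.04, 0.11] [-0.07  0.18  2.17  0.36  0.36 -2.14] 0.0
-0.06 [0.005, -0.04, 0.0545] [-0.05  0.31  2.19  0.57  0.22 -2.34] 0.0
-0.06 [0.005, -0.02, 0.0545] [ 0.    0.31  2.19  0.5   0.2  -2.23] 0.0
-0.06 [0.005, 0.02, 0.0545] [ 0.1   0.31  2.19  0.29  0.18 -1.93] 0.0
-0.12 [-0.055, -0.04, 0.16] [-0.07  0.05  2.15  0.22  0.49 -1.94] 0.0
-0.12 [-0.02, -0.04, 0.11] [-0.04  0.18  2.17  0.26  0.34 -1.97] 0.0
-0.12 [0.005, -0.04, 0.0545] [-0.02  0.31  2.19  0.43  0.19 -2.13] 0.0
-0.12 [0.005, -0.02, 0.0545] [ 0.03  0.31  2.19  0.32  0.18 -1.98] 0.0
-0.12 [0.005, 0.02, 0.0545] [ 0.13  0.31  2.19  0.07  0.17 -1.64] 0.0
```

Call:
arm_command --commands '[[0,[0.5,0,2],0],[0,[0.9,0,3],0],[0,[2,0,3],0],[0,[3,-1.3,0],0],[0,[3,-1.3,0],0],[0,[3,-1.3,0],0],[0,[3,-1.3,0],0],[0,[3,-1.3,0],0],[0,[3,-1.45,0],0],[0,[0,0,0],0]]'

```text
clock: 16.0
position: [0.5119, 0.0695, 0.1535]
ee_rot: [-0.32, 0.522, 0.677, -0.408]
contact_force: [0.2, -0.2, 0.2]
width: -0.0002
```

```bash
python3 - <<'E'
from h import *
st();tilt();snap('wrist','wrist5')
L,u,v=cloud('wrist5')
m=(abs(L[:,2]-.047)<.0015)&(L[:,0]>-.01)&(L[:,0]<.03)&(abs(L[:,1])<.055); print(m.sum(),np.percentile(L[m],[3,97],axis=0).round(4))
E
```

```text
t 16.0 pos [0.5119 0.0695 0.1535] reader [-0.04   -0.0441  0.1535] yawx 1.822 F [ 0.22 -0.23  0.24] w -0.0002 oh 0.017
approach in reader [0.461 0.008] -0.887 tilt deg [27.47  0.51] q [-0.118  0.083  2.136  0.367  0.501 -2.224]
1051 [[-0.0025 -0.0205  0.0462]
 [ 0.0256  0.0061  0.0483]]
```

View pics/wrist5.png

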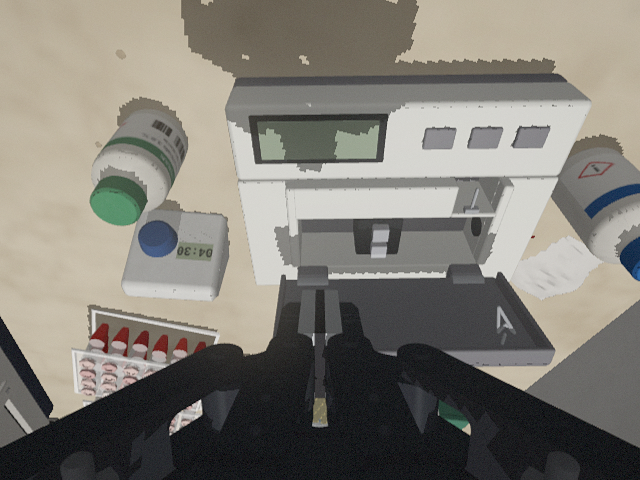

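The carriage's right-hand face is at y = −20.5 mm, as expected. I'll go in along the tool axis in two stages.

Call:
arm_command --commands '[[0,[-0.7,0.3,0],0],[0,[1,0.25,-2],0],[0,[1,0.25,-2],0],[0,[1,0.25,-2],0],[0,[0,0,0],0]]'

```text
clock: 16.55
position: [0.5272, 0.0835, 0.0898]
ee_rot: [-0.324, 0.518, 0.676, -0.411]
contact_force: [-0.5, -1.0, 0.2]
width: 0.0003
```

```bash
python3 - <<'E'
from h import *
st();tilt();snap('scene','scene6')
c=ld('scene6')['pixels'][180:330,240:440,::-1]; cv2.imwrite('pics/s6c.png',cv2.resize(c,None,fx=4,fy=4,interpolation=cv2.INTER_CUBIC))
E
```

```text
t 16.55 pos [0.5272 0.0835 0.0898] reader [-0.0216 -0.0342  0.0898] yawx 1.827 F [-0.48 -0.97  0.19] w 0.0003 oh 0.017
approach in reader [0.452 0.014] -0.892 tilt deg [26.88  0.92] q [-0.078  0.214  2.191  0.506  0.332 -2.349]
```

View pics/s6c.png

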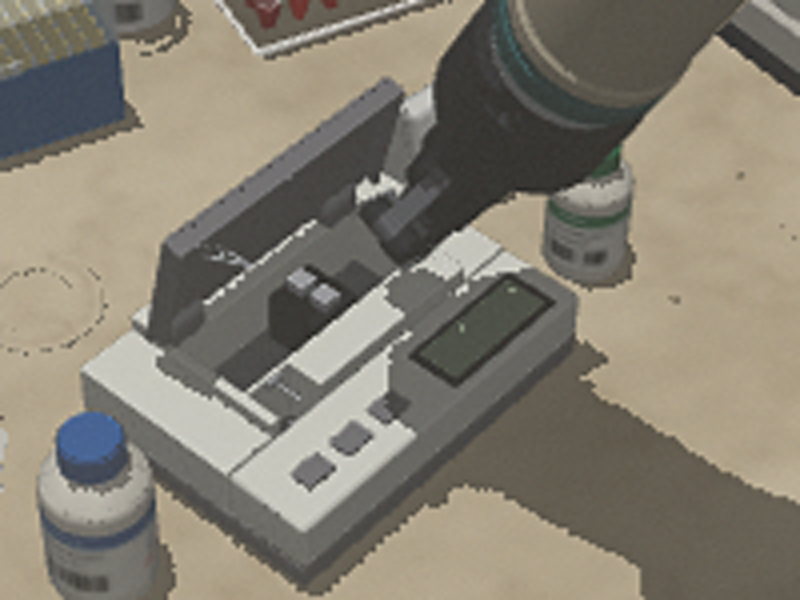

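The tip is still above the rim but has drifted by (−9, +6) mm. Correcting that before going lower.

Call:
arm_command --commands '[[0,[0.5,-0.2,0],0],[0,[0.5,-0.2,0],0],[0,[0.25,0.05,-0.5],0],[0,[0,0,0],0]]'

```text
clock: 17.0
position: [0.5432, 0.0786, 0.0874]
ee_rot: [-0.322, 0.52, 0.677, -0.41]
contact_force: [-0.7, 1.0, -0.4]
width: 0.0002
```

```bash
python3 -c "
from h import *
st();tilt()"
```

```text
t 17.0 pos [0.5432 0.0786 0.0874] reader [-0.0074 -0.0429  0.0874] yawx 1.825 F [-0.74  0.97 -0.41] w 0.0002 oh 0.017
approach in reader [0.458 0.011] -0.889 tilt deg [27.23  0.72] q [-0.087  0.236  2.169  0.522  0.328 -2.371]
```

Call:
arm_command --commands '[[0,[0.3,0.2,-0.8],0],[0,[0.3,0.2,-0.8],0],[0,[0,0,0],0]]'

```text
clock: 17.3
position: [0.5482, 0.083, 0.0698]
ee_rot: [-0.323, 0.52, 0.676, -0.41]
contact_force: [0.2, -0.4, -0.8]
width: 0.0
```

```bash
python3 -c "
from h import *
st();tilt()"
```

```text
t 17.3 pos [0.5482 0.083  0.0698] reader [-0.0014 -0.0399  0.0698] yawx 1.826 F [ 0.15 -0.37 -0.83] w 0.0 oh 0.017
approach in reader [0.455 0.012] -0.89 tilt deg [27.06  0.79] q [-0.074  0.275  2.178  0.584  0.286 -2.427]
```

Call:
arm_command --commands '[[0,[0.4,0,-0.8],0],[0,[0.4,0.1,-0.8],0],[0,[0,0,0],0]]'

```text
clock: 17.6
position: [0.5566, 0.0838, 0.0542]
ee_rot: [-0.322, 0.52, 0.677, -0.41]
contact_force: [0.1, 0.1, 0.3]
width: -0.0002
```

```bash
python3 - <<'E'
from h import *
st();tilt();snap('scene','scene7');snap('wrist','wrist7')
c=ld('scene7')['pixels'][180:330,240:440,::-1]; cv2.imwrite('pics/s7c.png',cv2.resize(c,None,fx=4,fy=4,interpolation=cv2.INTER_CUBIC))
c=ld('wrist7')['pixels'][120:420,200:520,::-1]; cv2.imwrite('pics/w7c.png',cv2.resize(c,None,fx=2,fy=2,interpolation=cv2.INTER_CUBIC))
E
```

```text
t 17.6 pos [0.5566 0.0838 0.0542] reader [ 0.0069 -0.0411  0.0542] yawx 1.825 F [0.13 0.1  0.27] w -0.0002 oh 0.017
approach in reader [0.456 0.012] -0.89 tilt deg [27.11  0.77] q [-0.071  0.314  2.18   0.668  0.251 -2.511]
```

View pics/s7c.png

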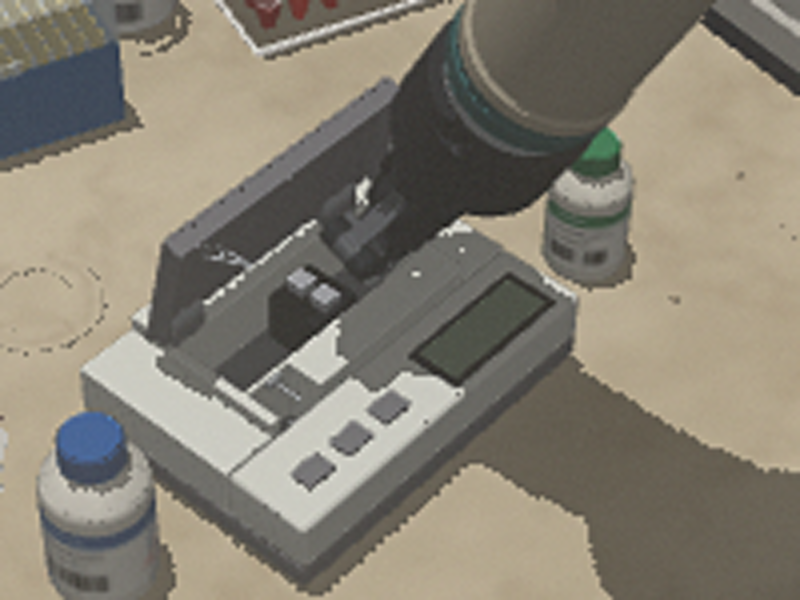

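View pics/w7c.png

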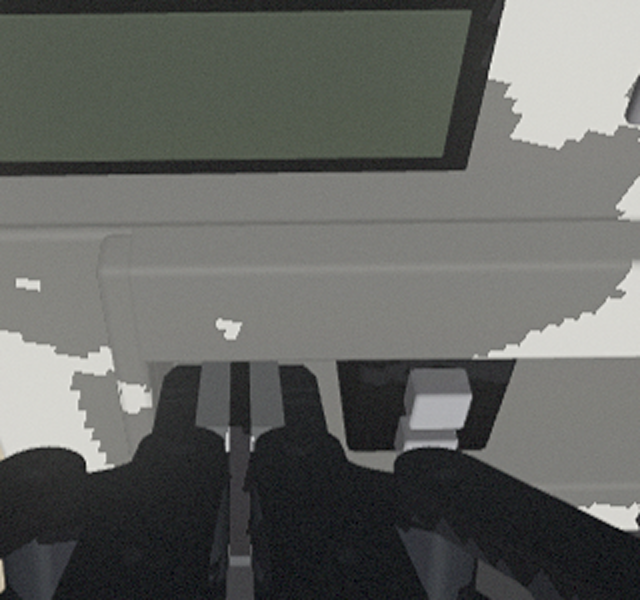

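The fingertip is inside the chamber right of the carriage, touching nothing. Now the push toward +y.

Call:
arm_command --commands '[[0,[-0.1,0.4,0],0],[0,[-0.1,0.4,0],0],[0,[-0.1,0.4,0],0],[0,[-0.1,0.4,0],0],[0,[0,0,0],0]]'

```text
clock: 18.2
position: [0.5526, 0.1004, 0.0554]
ee_rot: [-0.321, 0.52, 0.677, -0.41]
contact_force: [0.9, 0.1, 0.5]
width: -0.0
```

```bash
python3 -c "
from h import *
st();tilt()"
```

```text
t 18.2 pos [0.5526 0.1004 0.0554] reader [ 0.0071 -0.0241  0.0554] yawx 1.827 F [0.91 0.14 0.53] w -0.0 oh 0.017
approach in reader [0.457 0.012] -0.889 tilt deg [27.21  0.76] q [-0.03   0.309  2.184  0.627  0.235 -2.436]
```

Call:
arm_command --commands '[[0,[-0.1,0.4,0],0],[0,[-0.1,0.4,-0.1],0],[0,[-0.1,0.4,0],0],[0,[-0.1,0.4,0],0],[0,[-0.1,0.4,0],0],[0,[0,0,0],0]]'

```text
clock: 18.8
position: [0.5475, 0.1204, 0.0541]
ee_rot: [-0.322, 0.52, 0.677, -0.41]
contact_force: [-0.7, -0.2, 0.8]
width: -0.0001
```

```bash
python3 - <<'E'
from h import *
st();tilt();snap('scene','scene8')
c=ld('scene8')['pixels'][180:330,240:440,::-1]; cv2.imwrite('pics/s8c.png',cv2.resize(c,None,fx=4,fy=4,interpolation=cv2.INTER_CUBIC))
E
```

```text
t 18.8 pos [0.5475 0.1204 0.0541] reader [ 0.0071 -0.0035  0.0541] yawx 1.827 F [-0.66 -0.2   0.77] w -0.0001 oh 0.017
approach in reader [0.457 0.012] -0.889 tilt deg [27.18  0.77] q [ 0.02   0.31   2.189  0.569  0.214 -2.336]
```

View pics/s8c.png

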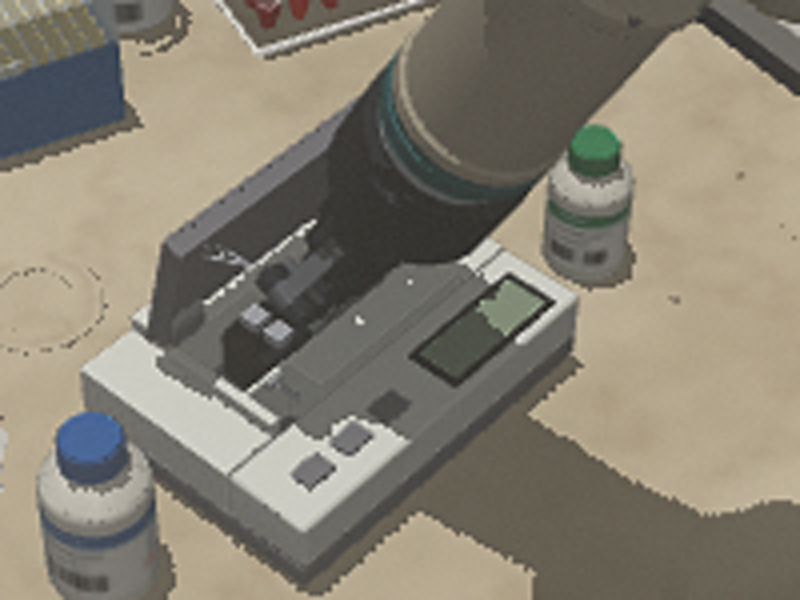

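The carriage is moving left with the finger and the photometer is unmoved. Continuing, with finer steps near the end.

Call:
arm_command --commands '[[0,[-0.1,0.4,0],0],[0,[-0.1,0.4,0],0],[0,[-0.05,0.2,0],0],[0,[0,0,0],0]]'

```text
clock: 19.25
position: [0.545, 0.1301, 0.0541]
ee_rot: [-0.322, 0.52, 0.677, -0.41]
contact_force: [-0.4, -0.0, 0.7]
width: -0.0001
```

Call:
arm_command --commands '[[0,[-0.05,0.2,0],0],[0,[-0.05,0.2,0],0],[0,[0,0,0],0]]'

```text
clock: 19.55
position: [0.5441, 0.1339, 0.0541]
ee_rot: [-0.322, 0.52, 0.677, -0.41]
contact_force: [-0.2, -0.1, -0.8]
width: 0.0
```

```bash
python3 - <<'E'
from h import *
st();tilt();snap('scene','scene9')
c=ld('scene9')['pixels'][180:330,240:440,::-1]; cv2.imwrite('pics/s9c.png',cv2.resize(c,None,fx=4,fy=4,interpolation=cv2.INTER_CUBIC))
L,u,v=cloud('scene9')
m=(abs(L[:,2]-.047)<.003)&(L[:,0]>0)&(L[:,0]<.024)&(L[:,1]>.0)&(L[:,1]<.062); print(m.sum(),np.percentile(L[m],[3,50,97],axis=0).round(4))
m=(abs(L[:,2]-.053)<.0015)&(L[:,0]>0)&(L[:,0]<.024)&(L[:,1]>.0)&(L[:,1]<.055); print(m.sum(),np.percentile(L[m],[3,50,97],axis=0).round(4))
E
```

```text
t 19.55 pos [0.5441 0.1339 0.0541] reader [0.0071 0.0105 0.0541] yawx 1.826 F [-0.23 -0.08 -0.76] w 0.0 oh 0.017
approach in reader [0.457 0.012] -0.89 tilt deg [27.18  0.75] q [ 0.055  0.309  2.19   0.512  0.203 -2.249]
97 [[0.0005 0.0272 0.0443]
 [0.0123 0.0455 0.047 ]
 [0.0228 0.0549 0.0499]]
43 [[0.0017 0.0338 0.0516]
 [0.0093 0.039  0.053 ]
 [0.0228 0.044  0.0541]]
```

View pics/s9c.png

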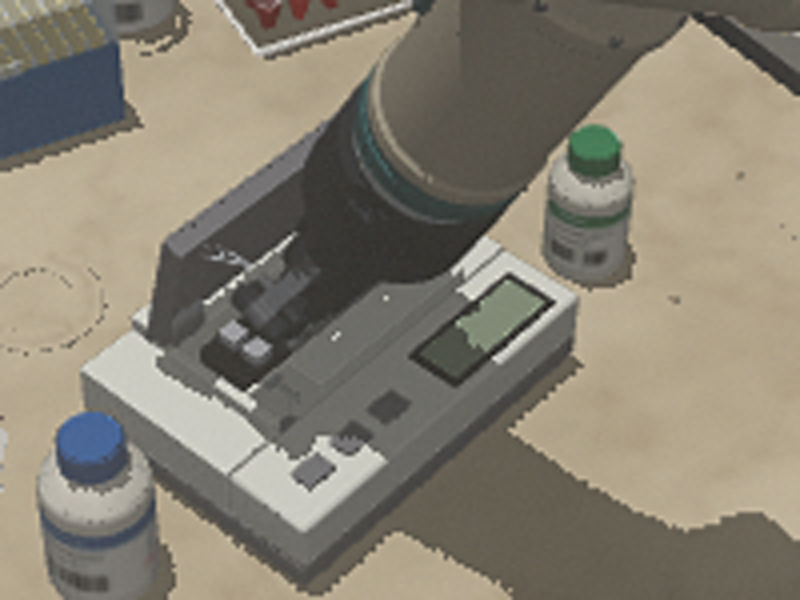

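The carriage's left edge is at about y 55 mm, nearly home. I'll take 1 mm steps until the force rises.

Call:
arm_command --commands '[[0,[-0.02,0.1,0],0],[0,[0,0,0],0],[0,[0,0,0],0]]'

```text
clock: 19.9
position: [0.5441, 0.1347, 0.0542]
ee_rot: [-0.322, 0.52, 0.677, -0.41]
contact_force: [0.3, 0.5, -0.5]
width: 0.0001
```

Call:
arm_command --commands '[[0,[-0.02,0.1,0],0],[0,[0,0,0],0],[0,[0,0,0],0]]'

```text
clock: 20.2
position: [0.5439, 0.1357, 0.0541]
ee_rot: [-0.322, 0.52, 0.677, -0.41]
contact_force: [-0.6, -1.1, -0.0]
width: -0.0001
```

Call:
arm_command --commands '[[0,[-0.02,0.1,0],0],[0,[0,0,0],0],[0,[0,0,0],0]]'

```text
clock: 20.5
position: [0.5438, 0.1368, 0.0542]
ee_rot: [-0.322, 0.52, 0.677, -0.41]
contact_force: [0.8, -1.3, 0.7]
width: 0.0002
```

Call:
arm_command --commands '[[0,[-0.02,0.1,0],0],[0,[0,0,0],0],[0,[0,0,0],0]]'

```text
clock: 20.8
position: [0.5435, 0.1378, 0.0542]
ee_rot: [-0.322, 0.52, 0.677, -0.41]
contact_force: [-1.1, -1.1, -0.3]
width: -0.0002
```

Call:
arm_command --commands '[[0,[-0.02,0.1,0],0],[0,[0,0,0],0],[0,[0,0,0],0]]'

```text
clock: 21.1
position: [0.5433, 0.1388, 0.0542]
ee_rot: [-0.322, 0.52, 0.677, -0.41]
contact_force: [-0.9, -0.5, 0.1]
width: -0.0001
```

```bash
python3 - <<'E'
from h import *
st()
for n in ('scene','top'): snap(n,n+'10')
c=ld('scene10')['pixels'][220:320,250:370,::-1]; cv2.imwrite('pics/s10c.png',cv2.resize(c,None,fx=6,fy=6,interpolation=cv2.INTER_CUBIC))
E
```

```text
t 21.1 pos [0.5433 0.1388 0.0542] reader [0.0075 0.0154 0.0542] yawx 1.826 F [-0.88 -0.55  0.11] w -0.0001 oh 0.017
```

View pics/s10c.png

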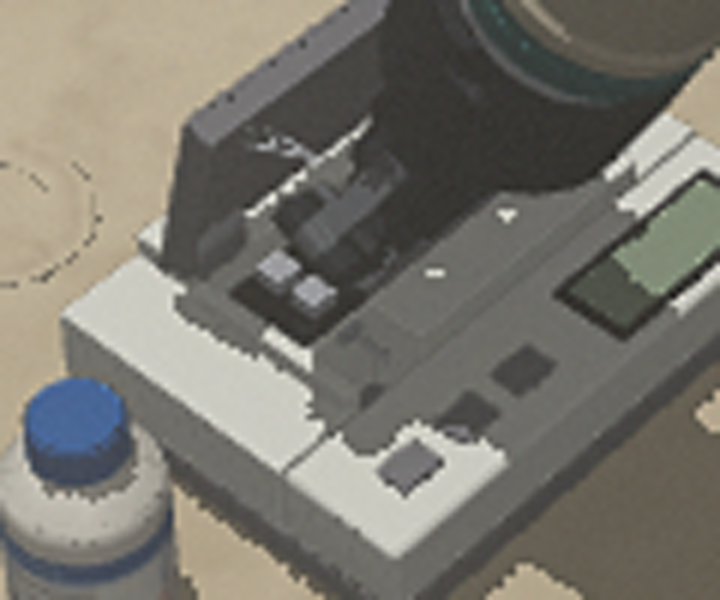

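Call:
arm_command --commands '[[0,[-0.02,0.1,0],0],[0,[0,0,0],0],[0,[0,0,0],0]]'

```text
clock: 21.5
position: [0.5432, 0.1397, 0.0542]
ee_rot: [-0.322, 0.52, 0.677, -0.41]
contact_force: [-0.2, -0.6, 0.9]
width: 0.0
```

Call:
arm_command --commands '[[0,[-0.02,0.1,0],0],[0,[0,0,0],0],[0,[0,0,0],0]]'

```text
clock: 21.8
position: [0.5431, 0.1404, 0.0542]
ee_rot: [-0.321, 0.52, 0.677, -0.41]
contact_force: [0.2, -4.7, 0.3]
width: -0.0
```

Call:
arm_command --commands '[[0,[-0.02,0.1,0],0],[0,[0,0,0],0],[0,[0,0,0],0]]'

```text
clock: 22.1
position: [0.543, 0.1408, 0.0542]
ee_rot: [-0.321, 0.521, 0.677, -0.41]
contact_force: [0.0, -8.3, 0.2]
width: -0.0002
```

The stop force (8 N) came up at the expected place. Back off and withdraw along the tool axis.

Call:
arm_command --commands '[[0,[0.1,-0.4,0],0],[0,[0.1,-0.4,0],0],[0,[-0.5,-0.1,1],0],[0,[-0.5,-0.1,1],0],[0,[-1,-0.3,2],0],[0,[-1,-0.3,2],0],[0,[-1.5,-0.4,3],0],[0,[-1.5,-0.4,3],0],[0,[0,0,3],0],[0,[0,0,0],0]]'

```text
clock: 23.1
position: [0.4876, 0.1179, 0.2097]
ee_rot: [-0.318, 0.522, 0.679, -0.407]
contact_force: [1.2, -0.3, 0.1]
width: 0.0001
```

```bash
python3 - <<'E'
from h import *
st();tilt()
for n in ('scene','top','wrist'): snap(n,n+'11')
c=ld('scene11')['pixels'][180:330,240:440,::-1]; cv2.imwrite('pics/s11c.png',cv2.resize(c,None,fx=4,fy=4,interpolation=cv2.INTER_CUBIC))
for f in ('scene11','wrist11','top11'):
    L,u,v=cloud(f)
    m=(abs(L[:,2]-.047)<.002)&(L[:,0]>0)&(L[:,0]<.024)&(L[:,1]>.0)&(L[:,1]<.06); print(f,m.sum(),np.percentile(L[m],[3,50,97],axis=0).round(4) if m.sum() else '')
E
```

```text
t 23.1 pos [0.4876 0.1179 0.2097] reader [-0.0516  0.0088  0.2097] yawx 1.826 F [ 1.19 -0.31  0.12] w 0.0001 oh 0.017
approach in reader [0.467 0.01 ] -0.884 tilt deg [27.81  0.62] q [ 0.017 -0.02   2.074  0.2    0.624 -1.942]
scene11 75 [[0.0011 0.0311 0.0454]
 [0.0117 0.0488 0.047 ]
 [0.0219 0.0565 0.0488]]
wrist11 623 [[0.0004 0.0291 0.0462]
 [0.0114 0.0379 0.0475]
 [0.0232 0.0586 0.0487]]
top11 72 [[0.0007 0.0293 0.0451]
 [0.0085 0.0374 0.0464]
 [0.0148 0.0589 0.0484]]
```

View pics/s11c.png

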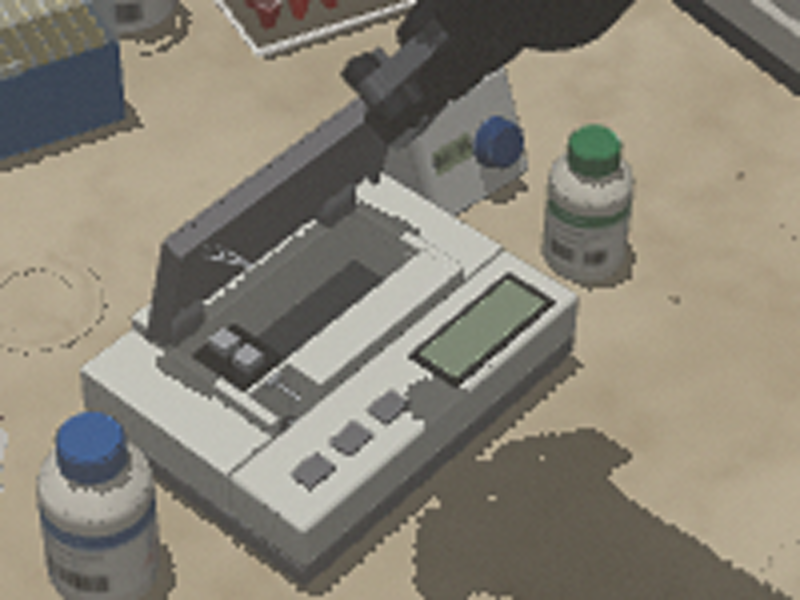

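View pics/wrist11.png

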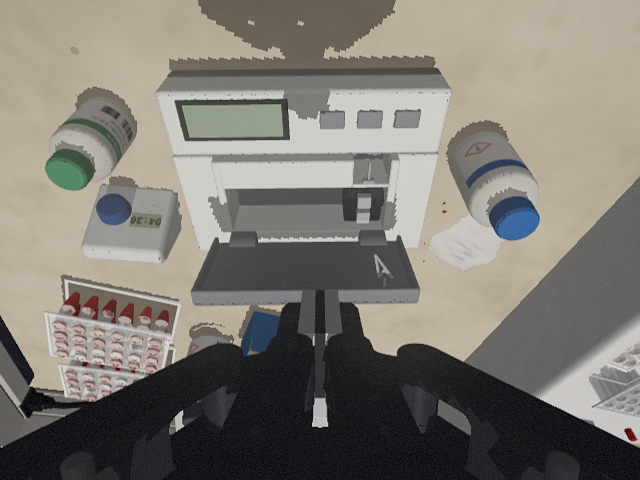

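The carriage is home: its right-hand face is at y ≈ 28.5 mm against the nominal 28. The photometer, bottles and timer look unmoved. Now over the cover to behind it, to push it shut.

Call:
arm_command --commands '[[0,[2.5,0.4,0],0],[0,[2.5,0.4,0],0],[0,[2.6,0.5,0],0],[0,[2.6,0.5,-1],0],[0,[0,0,-1.5],0],[0,[0,0,-1.5],0],[0,[0,0,0],0]]'

```text
clock: 23.95
position: [0.584, 0.1357, 0.1591]
ee_rot: [-0.325, 0.518, 0.675, -0.413]
contact_force: [-0.9, 0.2, -0.4]
width: 0.0
```

```bash
python3 - <<'E'
from h import *
st();tilt()
E
```

```text
t 23.95 pos [0.584  0.1357 0.1591] reader [0.0462 0.0025 0.1591] yawx 1.826 F [-0.89  0.24 -0.41] w 0.0 oh 0.017
approach in reader [0.448 0.013] -0.894 tilt deg [26.64  0.86] q [ 0.054  0.196  1.966  0.197  0.533 -1.916]
```

Call:
arm_command --commands '[[0,[0,0,-1],0],[0,[0,0,-1],0],[0,[0,0,0],0]]'

```text
clock: 24.25
position: [0.5855, 0.1357, 0.1423]
ee_rot: [-0.323, 0.519, 0.676, -0.411]
contact_force: [0.2, 0.0, -0.7]
width: 0.0
```

```bash
python3 - <<'E'
from h import *
st();tilt();snap('scene','scene12')
c=ld('scene12')['pixels'][150:330,200:440,::-1]; cv2.imwrite('pics/s12c.png',cv2.resize(c,None,fx=3.3,fy=3.3,interpolation=cv2.INTER_CUBIC))
E
```

```text
t 24.25 pos [0.5855 0.1357 0.1423] reader [0.0476 0.0021 0.1423] yawx 1.826 F [ 0.2   0.   -0.66] w 0.0 oh 0.017
approach in reader [0.454 0.012] -0.891 tilt deg [27.01  0.78] q [ 0.054  0.218  1.992  0.217  0.479 -1.939]
```

View pics/s12c.png

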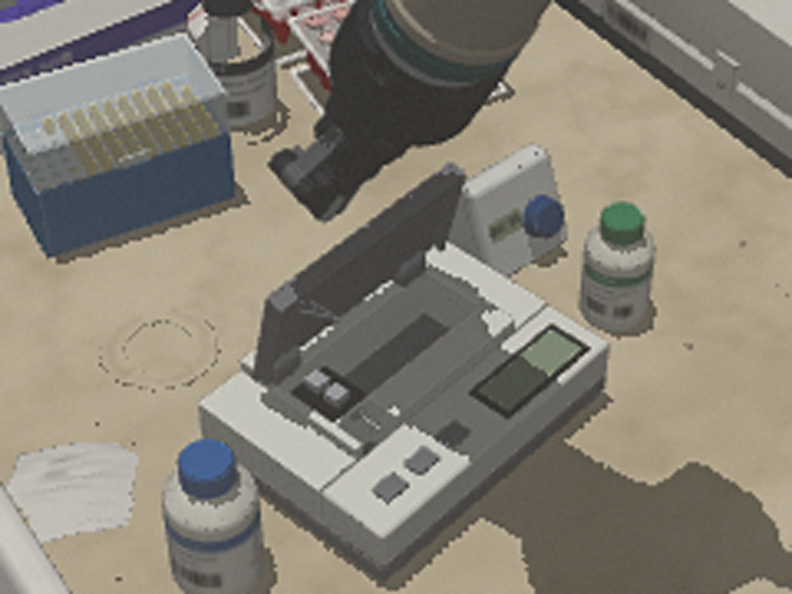

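The finger is behind the cover. Pushing it forward and down along the arc.

Call:
arm_command --commands '[[0,[-0.5,-0.1,-0.4],0],[0,[-0.7,-0.2,-0.2],0],[0,[-0.7,-0.2,-0.1],0],[0,[-0.7,-0.2,-0.1],0],[0,[-0.7,-0.2,-0.1],0],[0,[0,0,0],0]]'

```text
clock: 24.9
position: [0.5527, 0.1264, 0.1353]
ee_rot: [-0.322, 0.52, 0.677, -0.41]
contact_force: [1.4, -0.2, 0.5]
width: -0.0001
```

```bash
python3 - <<'E'
from h import *
st();tilt();snap('scene','scene13')
c=ld('scene13')['pixels'][150:330,200:440,::-1]; cv2.imwrite('pics/s13c.png',cv2.resize(c,None,fx=3.3,fy=3.3,interpolation=cv2.INTER_CUBIC))
E
```

```text
t 24.9 pos [0.5527 0.1264 0.1353] reader [0.0136 0.0011 0.1353] yawx 1.825 F [ 1.45 -0.19  0.53] w -0.0001 oh 0.017
approach in reader [0.457 0.011] -0.889 tilt deg [27.19  0.73] q [ 0.036  0.181  2.071  0.254  0.439 -1.993]
```

View pics/s13c.png

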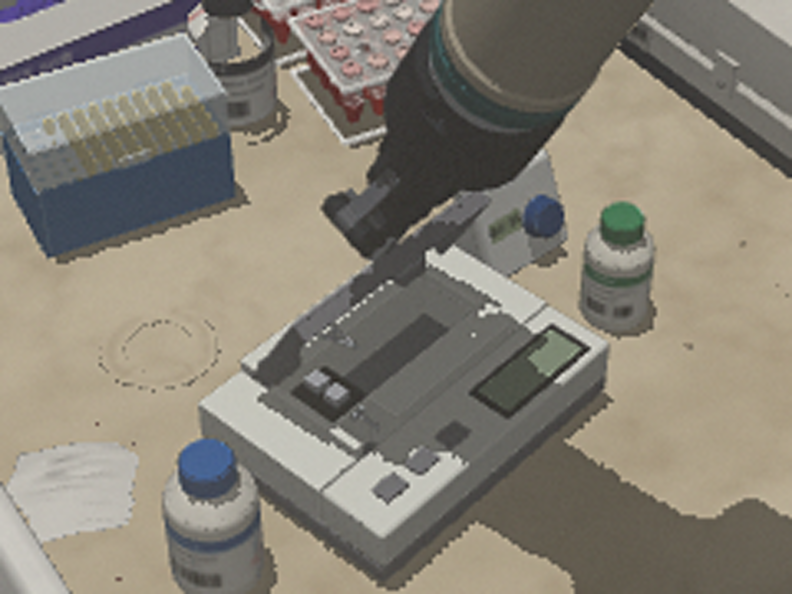

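The cover is following the finger (about 60°). Continuing down the arc.

Call:
arm_command --commands '[[0,[-0.6,-0.15,-0.45],0],[0,[-0.5,-0.15,-0.5],0],[0,[-0.5,-0.1,-0.5],0],[0,[-0.4,-0.1,-0.55],0],[0,[-0.35,-0.1,-0.6],0],[0,[-0.3,-0.05,-0.6],0],[0,[0,0,0],0]]'

```text
clock: 25.65
position: [0.5259, 0.1201, 0.1017]
ee_rot: [-0.323, 0.52, 0.676, -0.411]
contact_force: [-0.2, -1.7, 2.8]
width: 0.0002
```

```bash
python3 - <<'E'
from h import *
st();tilt();snap('scene','scene14')
c=ld('scene14')['pixels'][150:330,200:440,::-1]; cv2.imwrite('pics/s14c.png',cv2.resize(c,None,fx=3.3,fy=3.3,interpolation=cv2.INTER_CUBIC))
E
```

```text
t 25.65 pos [0.5259 0.1201 0.1017] reader [-0.014   0.0016  0.1017] yawx 1.825 F [-0.17 -1.75  2.82] w 0.0002 oh 0.017
approach in reader [0.454 0.012] -0.891 tilt deg [27.03  0.78] q [ 0.021  0.198  2.168  0.352  0.336 -2.109]
```

View pics/s14c.png

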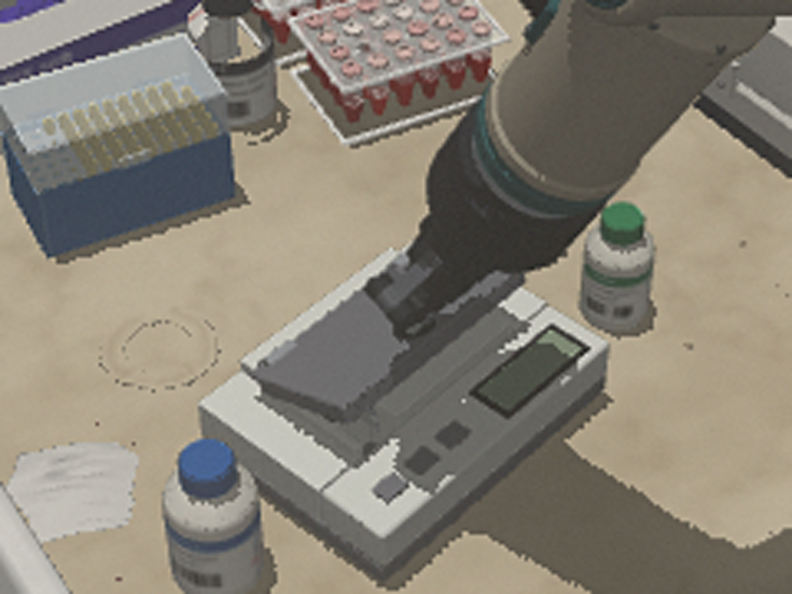

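Call:
arm_command --commands '[[0,[-0.15,-0.05,-0.6],0],[0,[-0.1,0,-0.6],0],[0,[-0.1,0,-0.5],0],[0,[0,0,0],0]]'

```text
clock: 26.1
position: [0.5236, 0.1196, 0.0857]
ee_rot: [-0.322, 0.52, 0.677, -0.41]
contact_force: [-0.7, -1.9, 3.0]
width: 0.0002
```

Call:
arm_command --commands '[[0,[0,0,-0.3],0],[0,[0,0,-0.2],0],[0,[0,0,0],0]]'

```text
clock: 26.4
position: [0.5235, 0.1196, 0.0808]
ee_rot: [-0.322, 0.52, 0.677, -0.41]
contact_force: [0.2, -2.2, 3.5]
width: -0.0001
```

```bash
python3 - <<'E'
from h import *
st();tilt()
E
```

```text
t 26.4 pos [0.5235 0.1196 0.0808] reader [-0.0164  0.0017  0.0808] yawx 1.826 F [ 0.2  -2.17  3.53] w -0.0001 oh 0.017
approach in reader [0.457 0.011] -0.89 tilt deg [27.18  0.73] q [ 0.02   0.232  2.204  0.443  0.269 -2.205]
```

Call:
arm_command --commands '[[0,[0,0,-0.2],0],[0,[0,0,-0.1],0],[0,[0,0,0],0]]'

```text
clock: 26.7
position: [0.5235, 0.1197, 0.0778]
ee_rot: [-0.322, 0.52, 0.677, -0.41]
contact_force: [0.2, -1.8, 3.6]
width: -0.0003
```

Call:
arm_command --commands '[[0,[0,0,-0.1],0],[0,[0,0,0],0],[0,[0,0,0],0]]'

```text
clock: 27.0
position: [0.5236, 0.1197, 0.077]
ee_rot: [-0.322, 0.52, 0.677, -0.41]
contact_force: [0.1, -2.0, 2.6]
width: -0.0003
```

Call:
arm_command --commands '[[0,[0,0,-0.1],0],[0,[0,0,0],0],[0,[0,0,0],0]]'

```text
clock: 27.3
position: [0.5236, 0.1197, 0.0763]
ee_rot: [-0.322, 0.52, 0.677, -0.41]
contact_force: [-1.0, -1.7, 5.6]
width: 0.0
```

Call:
arm_command --commands '[[0,[0,0,-0.1],0],[0,[0,0,0],0],[0,[0,0,0],0]]'

```text
clock: 27.6
position: [0.5238, 0.1197, 0.076]
ee_rot: [-0.321, 0.52, 0.677, -0.41]
contact_force: [-4.8, -3.0, 10.8]
width: -0.0001
```

Call:
arm_command --commands '[[0,[0,0,-0.1],0],[0,[0,0,0],0],[0,[0,0,0],0]]'

```text
clock: 27.9
position: [0.5238, 0.1198, 0.0756]
ee_rot: [-0.321, 0.52, 0.677, -0.409]
contact_force: [-7.5, -4.4, 17.1]
width: 0.0001
```

It's at the stop (17 N). Release straight up and back away.

Call:
arm_command --commands '[[0,[0,0,0.5],0],[0,[0,0,1],0],[0,[-0.5,0,2],0],[0,[-2,-0.5,3],0],[0,[-3,-0.8,3],0],[0,[-3,-0.8,3],0],[0,[0,0,0],0],[0,[0,0,0],0],[0,[0,0,0],0],[0,[0,0,0],0],[0,[0,0,0],0]]'

```text
clock: 29.0
position: [0.4388, 0.0989, 0.1978]
ee_rot: [-0.323, 0.519, 0.676, -0.411]
contact_force: [0.6, 0.3, -0.0]
width: -0.0002
```

```bash
python3 - <<'E'
from h import *
st()
for n in ('scene','top','wrist'): snap(n,n+'15')
c=ld('scene15')['pixels'][150:330,200:440,::-1]; cv2.imwrite('pics/s15c.png',cv2.resize(c,None,fx=3.3,fy=3.3,interpolation=cv2.INTER_CUBIC))
c=ld('top15')['pixels'][190:320,190:410,::-1]; cv2.imwrite('pics/t15c.png',cv2.resize(c,None,fx=3.6,fy=3.6,interpolation=cv2.INTER_CUBIC))
for f in ('scene15','wrist15'):
    L,u,v=cloud(f)
    for xa,xb in [(-.03,-.02),(.0,.01),(.02,.03)]:
        m=(L[:,0]>xa)&(L[:,0]<xb)&(abs(L[:,1])<.06)&(L[:,2]<.1); print(f,xa,m.sum(),np.percentile(L[m,2],[10,50,90]).round(4))
E
```

```text
t 29.0 pos [0.4388 0.0989 0.1978] reader [-0.1036  0.0023  0.1978] yawx 1.826 F [ 0.62  0.27 -0.01] w -0.0002 oh 0.017
scene15 -0.03 545 [-0.7716  0.0635  0.067 ]
scene15 0.0 424 [-0.7734  0.064   0.0664]
scene15 0.02 421 [-0.7731  0.0632  0.0657]
wrist15 -0.03 2578 [0.045  0.0659 0.0669]
wrist15 0.0 1325 [0.0649 0.0655 0.0661]
wrist15 0.02 1123 [0.0643 0.0649 0.0656]
```

View pics/s15c.png

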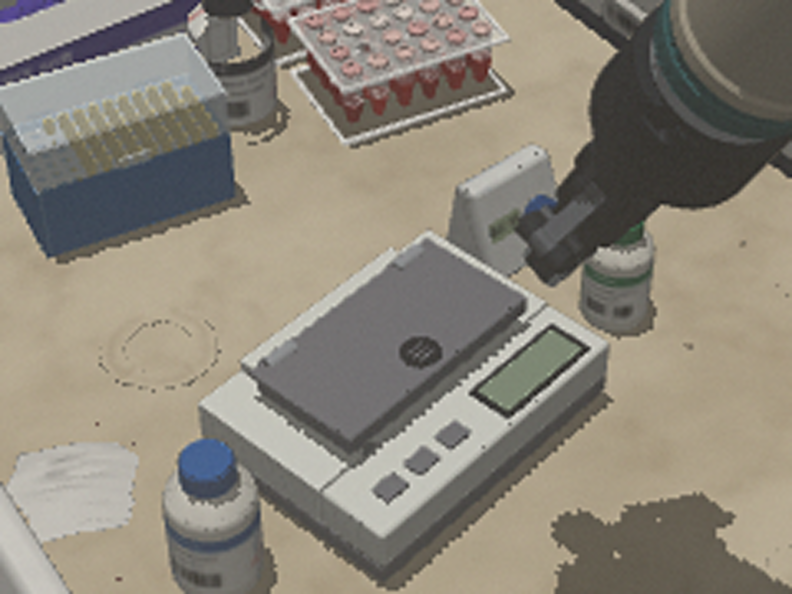

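View pics/t15c.png

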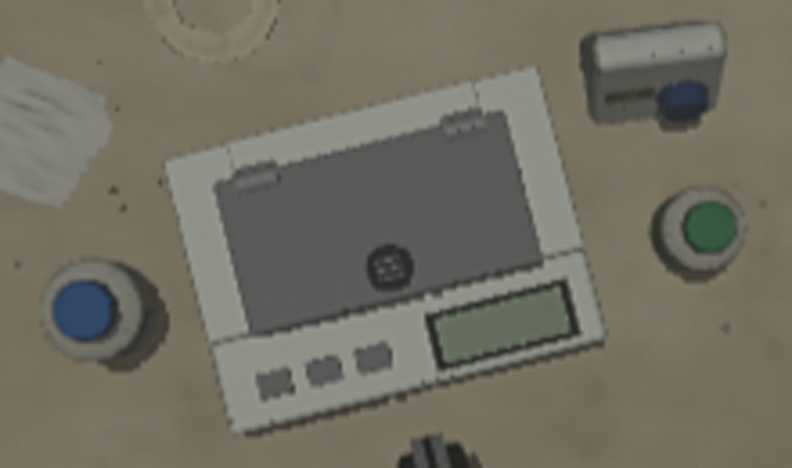

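The cover has stayed flat at z ≈ 64–65 mm for about a second after release. The top view matches the first one: cover corners, mark, bottles and timer are at the same pixels. The arm is clear, so I'm handing in.

```bash
python3 -c "
from rig import manip
print(manip.sign_off())"
```

```text
the job is handed in; nothing more can be done
None
```

The photometer is ready for a reading, and I handed the job in at about 29 s of the 54 s allowed.

- **Opening:** I pressed the thumb mark to its stop (11 N) and let go, and the cover swung fully open.
- **Carriage:** I pushed the carriage left with the closed fingertips until the force rose to 8 N. Afterwards its right-hand face measured y ≈ 28.5–29 mm, against 28 mm for fully home.
- **Closing:** I pushed the cover down from behind, pressed it to the stop (17 N) and let go.

**Tool lean:** With the tool straight down, the gripper would have hit the open cover. I got a lean of about 27° toward the robot by driving the arm to the edges of its reach, which the move commands then kept. While doing that, joint 5 read 0.107 against its stated lower limit of 0.11. That may only be rounding, but it is the one reading that disagreed with the limits.

**Last checks:** About a second after release the cover was still shut, with its top at z 64–66 mm. In the top view the photometer, both bottles and the timer were where they started. The arm was touching nothing. I could not look at the carriage again once the cover was shut.

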